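# Set the focus gauge and show the bearing ball to the inspection camera

## Robot

A 7-joint arm with a two-finger parallel gripper is mounted at the origin on the work surface. World frame = base frame: x ahead of the robot, y to its left, z up, the work surface at z = 0. Lengths are in m, angles in rad, forces in N, time in s.
With the tool pointing down it reaches from about 0.425 to 0.875 m from the base axis. Payload 8.4 kg.
Tool frame: the origin (TCP) lies at the very end of the fingers, on their centre line; the grasp point (between the pads) lies 19 mm behind it; z points along the fingers, x is the direction in which the jaws open and shut, and the axes are right-handed (so a half turn about z gives the same grasp; the last joint's range is limited). The gripper opens to 87 mm and grips with 3 to 60 N. Pads are 19 mm wide; open, the fingers measure 117 mm over their backs; the gripper's body (75 mm by 190 mm) begins 51 mm behind the grasp point.
Start: joints at [-1.324, 0.333, 0.04, 1.465, -0.013, 1.343, -0.059], TCP at [0.22, 0.611, 0.223] pointing down, gripper open.
Joint ranges: [-2.58, 2.58], [-0.38, 2.09], [-1.3, 1.39], [0.25, 2.4], [-1.5, 4.64], [0.08, 2.09], [-2.65, 2.65]. Speed limits (rad/s): [2.22, 2.22, 2.79, 2.79, 3.14, 3.14, 3.14].

## Interface

Orientations are given as a unit quaternion [w, x, y, z].
In Python, from plant import readout, optics, manip gives the robot as it stands. The module is installed in compiled form; this text tells all that it offers.
- The arm moves only by the tool apply_moves, never from a script. Its argument "steps" is a list of rows, each a list of 2 entries, a list of its own where there are three numbers: the shift along the tool's x, y, z in units of 30 mm (1.0 is 30 mm), then the turn about the tool's z in units of 5 degrees (1.0 is 5 degrees). In form: [[[dx, dy, dz], turn], ...]. A call has 1 to 10 rows; each row shifts and turns the commanded pose from where the row before left it, along the tool's axes as they then stand; what a row does not reach is not made up. A row lasts 1/12 s, in which the tool goes at most 41.7 mm and 7.16 degrees, less where a joint would pass 70% of its speed; a pose out of reach is approached as far as the arm can. A call is refused whole if a number of a shift passes 1 or a number of a turn 1, either way. A call with a gripper value outside its range is refused whole. "fingers" is the opening in per cent of the stroke, from 0 (shut) to 100 (fully open), set as the call begins (left out, the last holds). The fingers move at their own pace and stop on an object; "squeeze" is the grip in N (left out, the last holds). Time passes only in rows, so rows that do not move let the fingers close. It gives the time, the measured TCP pose, the force and the opening at its end, in the units of the state.
- readout.state(): the state, without advancing time (a new reading comes with each control period).
- optics.capture(name): name is "scene" or "side" or "wrist"; returns the picture (400x640x3 uint8, blue, green, red); there is no depth.
- optics.camera_info(name): a dict with "fx", "fy", "cx", "cy" (pixels), "eye" and "attitude" of the camera in the world. Camera axes: x right, y up, looking along -z (the intrinsics and any distortion apply to the point x, -y, -z); pixel columns grow to the right and rows downward; lengths in m; the calibration is good to about 2 mm. A picture is of the moment at which its call begins: read the wrist's pose just before it. camera_info takes no time and is no camera call; for the wrist camera it gives the pose at the moment of the call.
- manip.finish_job(): hands the job in, once; it reports no verdict.
The state is a dict: "t": time; "joints": joint angles; "qd": joint speeds; "tau": joint torques, N m; "position": TCP position; "tool_rot": TCP orientation; "ft_force": force on the tool from outside, world axes, zero at the start; "ft_torque": the same for the moment, N m; "finger_gap": opening from 0.0 (shut) to 1.0 (fully open).
Only numpy, scipy, OpenCV 4.12 (cv2) and the standard library are available. Lean on these libraries where they do the work, as an engineer would, in place of code of your own. Each camera call takes 0.05 s, during which the arm holds its last target.

## Task

Lay the T-shaped gauge on the mat with its crossbar flush and centred against the front of the inspection camera's foot, under the lens, and let go of it. Then pick up the ball tray by its fin and, without the ball ever leaving its pocket and without touching the ball, hold the tray level and still with the ball straight above the free end of the gauge's stem, at the height of the lens centre, pocket end towards the camera. Finish while still holding the tray up there; leave the gauge in place and the other things on the bench alone.

Things in the scene. Friction and masses are not known exactly. Their poses are not given: they have to be found in the camera images.
- stand: Inspection camera on a stand, fixed. Grey block foot 110 mm deep, 90 mm wide, 30 mm tall; a post at its back carries the camera, whose lens barrel (32 mm across) looks out level over the foot's front. 160 mm tall. Origin: middle of the foot's front face, at bench level. x points out of that face, the way the lens looks (roughly to the robot's left); z up.
- lens (a point): Centre of the lens front, 130 mm above the bench and 15 mm behind the plane of the foot's front face; axes as stand.
- gauge: Loose steel T-shaped gauge lying flat, 16 mm thick, 0.16 kg. Crossbar 90 mm long (as wide as the foot), 16 mm broad; stem 16 mm wide from its middle, ending 110 mm from the flush face. Origin: middle of the flush face (crossbar's long outer side), at the underside; x along the stem to its free end. Laid properly, origin and axes match stand's. Grip across the stem 65 mm from the flush face.
- gauge_tip (a point): Centre of the end face of the stem's free end: 110 mm along x from the gauge's origin, 8 mm above its underside.
- tray: Loose aluminium ball tray, 0.2 kg: plate 160 mm long (75 mm behind to 85 mm ahead of the origin along x), 50 mm wide, 8 mm thick; upright grip fin centred over the origin, 40 mm long (x), 14 mm thick (y), its top 48 mm above the underside. Origin: underside, below the fin. x points to the pocket end, z up.
- pocket (a point): Where the ball's centre is when it sits in the middle of the tray's round pocket: 65 mm along x from the tray's origin, 15.5 mm above the tray's underside. The pocket is 25 mm across and 2.5 mm deep with a flat floor, so the ball can roll about 6 mm off the middle and climbs out if the tray tips some 40 degrees.
- ball_center (a point): Centre of the loose steel ball, 20 mm across, about 33 g, lying in the tray's pocket.
- bottle: Closed white bottle, 56 mm across, 120 mm tall, standing on the bench; bystander. Origin: centre of its underside.
- driver: Screwdriver lying on the bench; bystander. x along its length, handle to -x.
- carton: Small cardboard carton 50 x 80 x 25 mm; bystander. Origin: centre of its underside.
- spreader: White plastic spreader card 55 x 80 x 5 mm lying flat; bystander. Origin: centre of its underside.
- ball: The same steel ball as a body (its origin is a point on its surface that turns with it; use ball_center).
There are look-alikes about, which are no part of the job. Several things have the shape of the gauge; the one meant has the colours described above.

How it is judged:
By the outcome, as a careful person would: the job done as asked, in the order asked, and still so for the second after the job is handed in, while the arm keeps its last pose, push and grip.
It also fails if it takes over 69 s, if anything falls off the work surface, if the arm or the gripper's body presses on something with over 40 N, if the wrist force passes 120 N, or if a joint passes its speed limit or range.

## Working session

There is one attempt and no reset: what is moved stays moved. The work goes in short steps, Python scripts to look and compute and a tool call to move; the robot and the scene stay as the last step left them, time stands still between calls to the robot, and variables do not carry over. Pictures are saved under pics/ and viewed, and the job is handed in when it is done.

Besides the shell and the picture viewer there is one more tool, called after ">>>" as a command line: name --argument value ..., lists and objects as JSON in quotes. apply_moves: Moves the arm, as the interface text tells. Its arguments: {"type":"object","properties":{"steps":{"type":"array"},"fingers":{"type":"number"},"squeeze":{"type":"number"}},"required":["steps"]}

```bash
ls; mkdir -p pics
python3 - <<'E'
from plant import readout, optics, manip
import cv2
s=readout.state(); print(s)
for n in ("scene","side","wrist"):
    print(n,optics.camera_info(n)); cv2.imwrite(f"pics/{n}0.png",optics.capture(n))
E
```

```text
pics
{'t': 0.0, 'joints': array([-1.32421937,  0.3338763 ,  0.03987838,  1.46629398, -0.01338665,
        1.34333203, -0.05849409]), 'qd': array([-0.00076012, -0.00105656,  0.00239777,  0.00049931,  0.00098328,
        0.00082135,  0.00142774]), 'tau': array([ 8.45429668e-05, -6.56377244e+01,  1.33524623e+00, -4.03795981e+01,
       -5.98046067e-02,  4.48362075e-02,  1.52467787e-04]), 'position': array([0.22017275, 0.6110519 , 0.22167062]), 'tool_rot': array([ 5.22131916e-04,  8.18211159e-01,  5.74917232e-01, -6.34752446e-04]), 'ft_force': array([ 0.70351578,  0.00172367, -1.12024995]), 'ft_torque': array([-0.0034274 , -0.02537431, -0.05199337]), 'finger_gap': 1.0000007334281416}
scene {'fx': 368.02604232845226, 'fy': 368.02604232845226, 'cx': 317.91751215431253, 'cy': 195.8671624789772, 'eye': array([1.01103773, 0.47493579, 0.57264445]), 'attitude': array([0.29885451, 0.16050636, 0.43125499, 0.836028  ])}
side {'fx': 372.1927041445159, 'fy': 372.1927041445159, 'cx': 320.6121643212984, 'cy': 199.1316812762537, 'eye': array([0.05816539, 0.4600385 , 0.50968761]), 'attitude': array([-0.3238297 , -0.19301015,  0.46384093,  0.80170631])}
wrist {'fx': 338.6726651307126, 'fy': 338.6726651307126, 'cx': 317.6447962990861, 'cy': 199.0971181540985, 'eye': array([0.14594097, 0.63754718, 0.38389785]), 'attitude': array([ 0.80969196, -0.1187855 , -0.08211233,  0.56881148])}
```

View pics/scene0.png

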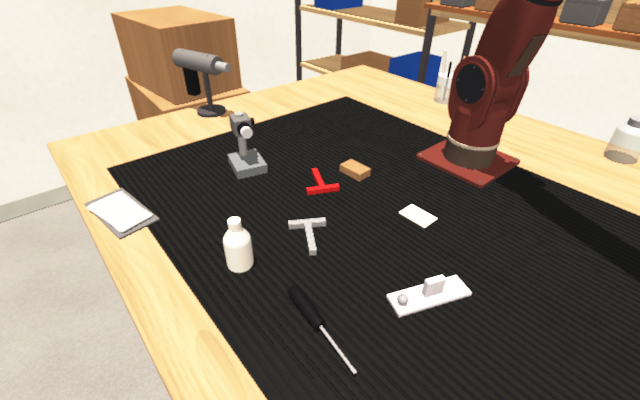

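View pics/side0.png

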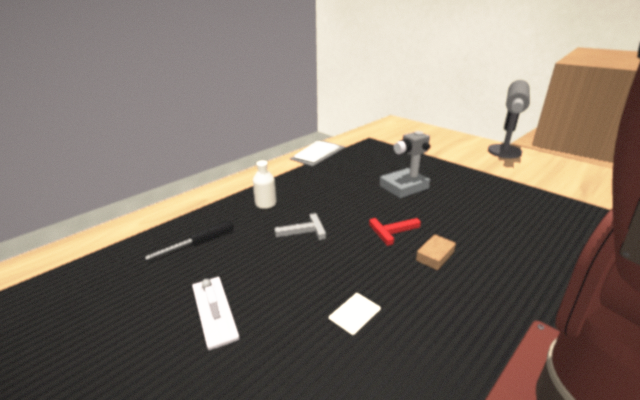

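View pics/wrist0.png

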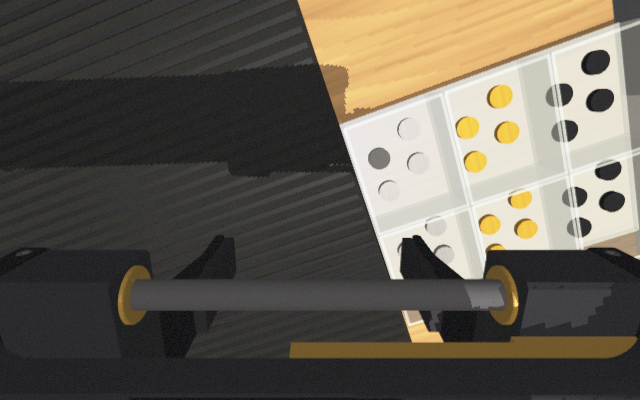

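```bash
cat > h.py <<'E'
import numpy as np, cv2
from scipy.spatial.transform import Rotation as R
from plant import readout, optics, manip
def Q(q): return R.from_quat([q[1],q[2],q[3],q[0]])
def ray(ci,u,v):
    d=np.array([(u-ci['cx'])/ci['fx'],-(v-ci['cy'])/ci['fy'],-1.])
    return ci['eye'],Q(ci['attitude']).apply(d)
def onz(ci,u,v,z):
    e,d=ray(ci,u,v); return e+d*(z-e[2])/d[2]
def proj(ci,p):
    c=Q(ci['attitude']).inv().apply(np.atleast_2d(p)-ci['eye'])
    return np.c_[ci['cx']+ci['fx']*c[:,0]/-c[:,2], ci['cy']-ci['fy']*c[:,1]/-c[:,2]]
def snap(n,tag,crop=None,k=1):
    ci=optics.camera_info(n); im=optics.capture(n); cv2.imwrite(f"pics/{tag}.png",im)
    return ci,im
def crop(im,x,y,w,h,k,fn): 
    cv2.imwrite(fn,cv2.resize(im[y:y+h,x:x+w],None,fx=k,fy=k,interpolation=cv2.INTER_CUBIC))
E
python3 - <<'E'
from h import *
a=optics.camera_info("scene");b=optics.camera_info("side")
np.set_printoptions(precision=3,suppress=True)
for n,u,v,z in [("stand",247,168,0),("redT",325,188,.016),("T bar",308,223,.016),("Ttip",312,251,.016),("bottle",239,268,0),("traypocket",402,300,.01),("fin",434,280,.048),("carton",355,168,.025),("spread",418,215,0),("drv handle",305,305,.01),("tip",354,371,0)]:
    print(n,onz(a,u,v,z))
for n,u,v,z in [("stand",405,190,0),("Tbar",318,227,.016),("Ttip",277,232,.016),("fin",213,303,.04),("ball",207,285,.0155)]:
    print(n,onz(b,u,v,z))
im=cv2.imread("pics/scene0.png")
crop(im,215,100,170,170,4.4,"pics/c1.png"); crop(im,370,260,120,70,6.5,"pics/c2.png")
im=cv2.imread("pics/side0.png"); crop(im,250,120,200,140,4,"pics/c3.png");crop(im,170,260,100,100,5,"pics/c4.png")
E
```

```text
stand [ 0.562 -0.392  0.   ]
redT [ 0.465 -0.145  0.016]
T bar [ 0.593 -0.057  0.016]
Ttip [0.645 0.023 0.016]
bottle [ 0.786 -0.047  0.   ]
traypocket [0.592 0.229 0.01 ]
fin [0.537 0.253 0.048]
carton [ 0.338 -0.159  0.025]
spread [0.345 0.077 0.   ]
drv handle [0.742 0.122 0.01 ]
tip [0.756 0.268 0.   ]
stand [ 0.546 -0.382  0.   ]
Tbar [ 0.578 -0.057  0.016]
Ttip [0.632 0.023 0.016]
fin [0.519 0.258 0.04 ]
ball [0.593 0.23  0.016]
```

View pics/c1.png

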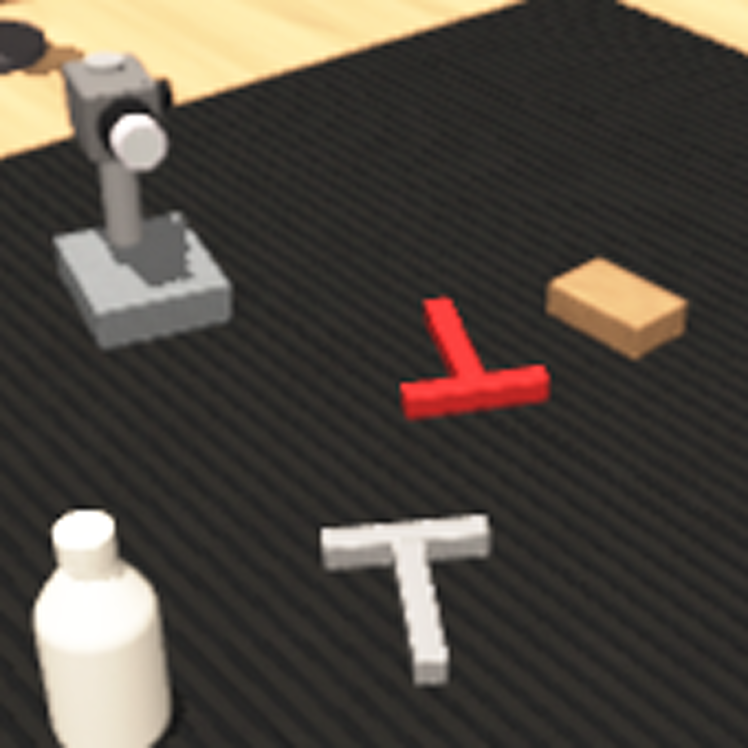

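View pics/c3.png

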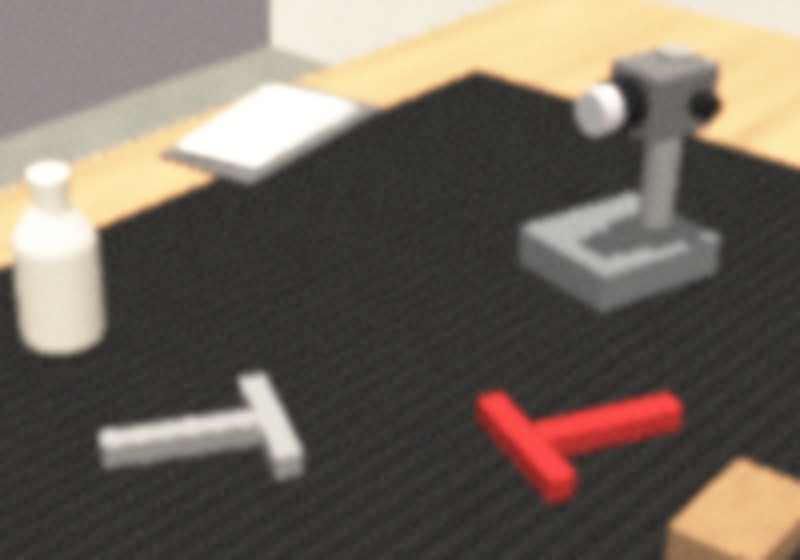

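View pics/c2.png

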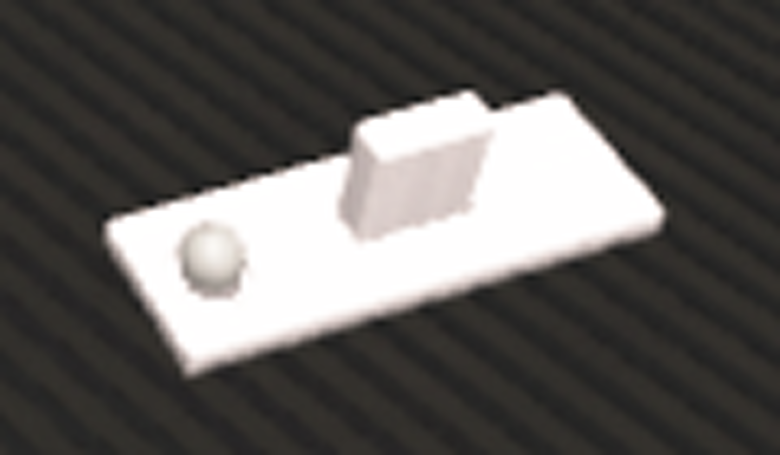

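View pics/c4.png

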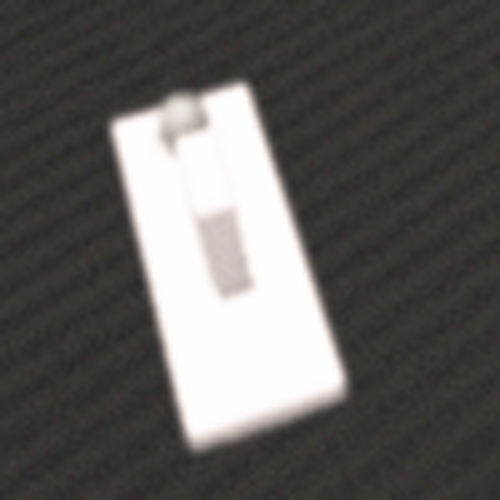

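```bash
cat >> h.py <<'E'
from scipy.optimize import least_squares
def fit(obs,x0,robust=True):
    # obs: list of (ci,(u,v),(x,y,z) local); pose x,y,yaw
    def W(p,l): 
        c,s=np.cos(p[2]),np.sin(p[2]); return np.array([p[0]+c*l[0]-s*l[1],p[1]+s*l[0]+c*l[1],l[2]])
    def f(p): return np.concatenate([(proj(ci,W(p,l))[0]-uv) for ci,uv,l in obs])
    r=least_squares(f,x0,loss='soft_l1'); return r.x,f(r.x).reshape(-1,2)
E
python3 - <<'E'
from h import *
np.set_printoptions(precision=3,suppress=True)
a=optics.camera_info("scene");b=optics.camera_info("side")
A=lambda x,y:(a,np.array([215+x/4.4,100+y/4.4])); B=lambda x,y:(b,np.array([250+x/4,120+y/4]))
C=lambda x,y:(a,np.array([370+x/6.5,260+y/6.5])); D=lambda x,y:(b,np.array([170+x/5,260+y/5]))
def run(name,sets,x0):
    for tag,obs in sets+[("both",sum([o for _,o in sets],[]))]:
        p,r=fit([(c[0],c[1],l) for c,l in obs],x0); print(name,tag,p[:2],np.degrees(p[2])); 
    print(r.T.round(1))
h=.045
sa=[(A(102,318),(0,h,.03)),(A(231,287),(0,-h,.03)),(A(105,347),(0,h,0)),(A(231,314),(0,-h,0)),(A(55,238),(-.11,h,.03)),(A(178,213),(-.11,-h,.03))]
sb=[(B(521,232),(0,h,.03)),(B(602,283),(0,-h,.03)),(B(602,310),(0,-h,0)),(B(718,240),(-.11,-h,.03)),(B(635,192),(-.11,h,.03))]
# gauge: scene crop; flush face is far side; +y local
# which image side is +y decided by x direction (towards camera): y left of x viewed from above
ga=[(A(322,531),(0,-h,.016)),(A(488,515),(0,h,.016)),(A(490,555),(.016,h,0)),(A(325,569),(.016,-h,0)),(A(447,660),(.11,.008,.016)),(A(416,663),(.11,-.008,.016)),(A(447,682),(.11,.008,0)),(A(417,684),(.11,-.008,0))]
gb=[(B(264,372),(0,-h,.016)),(B(303,460),(0,h,.016)),(B(303,474),(0,h,0)),(B(238,376),(.016,-h,.016)),(B(274,464),(.016,h,.016)),(B(99,430),(.11,-.008,.016)),(B(103,451),(.11,.008,.016)),(B(104,467),(.11,.008,0))]
# swap sign test
def flip(o): return [(c,(l[0],-l[1],l[2])) for c,l in o]
run("stand",[("a",sa),("b",sb)],[.56,-.39,1.2]); run("standF",[("a",flip(sa)),("b",flip(sb))],[.56,-.39,1.2])
run("g",[("a",ga),("b",gb)],[.59,-.06,1.]); run("gF",[("a",flip(ga)),("b",flip(gb))],[.59,-.06,1.])
w=.025
ta=[(C(107,228),(.085,-w,.008)),(C(190,368),(.085,w,.008)),(C(665,212),(-.075,w,.008)),(C(560,93),(-.075,-w,.008)),(C(355,128),(.02,-.007,.048)),(C(378,163),(.02,.007,.048)),(C(494,133),(-.02,.007,.048))]
tb=[(D(110,122),(.085,w,.008)),(D(248,82),(.085,-w,.008)),(D(347,388),(-.075,-w,.008)),(D(188,440),(-.075,w,.008))]
run("t",[("a",ta),("b",tb)],[.53,.25,-.5]);run("tF",[("a",flip(ta)),("b",flip(tb))],[.53,.25,-.5])
E
```

```text
stand a [ 0.615 -0.388] -0.4479943522988324
stand b [ 0.607 -0.391] -8.237116835989392
stand both [ 0.609 -0.392] -6.5392550772330535
[[ -0.1 -41.5   0.4 -40.2  45.4   4.1  -0.7  -0.4  -1.4   0.8   1. ]
 [ -1.2  -7.5   1.2  -4.9   6.7   0.1  -0.7 -22.  -19.8   1.4  23.2]]
standF a [ 0.571 -0.338] 76.91189072987864
standF b [ 0.57  -0.338] 75.53982108629884
standF both [ 0.571 -0.339] 76.28587732380088
[[-0.7  0.3 -0.2  1.  -0.1  0.4 -0.5  0.7 -0.4  0.6 -0.9]
 [-1.4 -1.1  1.   1.6 -0.3 -0.5 -1.  -1.4  1.5 -0.5  0.3]]
g a [ 0.584 -0.072] 58.69375143662124
g b [ 0.585 -0.073] 58.76714311057694
g both [ 0.584 -0.072] 58.74677449030436
[[ 0.1 -0.6 -0.1  0.2  0.2 -0.1  0.1 -0.3  0.1 -0.3 -0.3  0.3  0.2 -0.2
  -0.2  0. ]
 [-0.6 -0.1  0.1  0.2 -0.4 -0.4 -0.   0.2  0.8 -1.2  1.   0.7 -1.2  0.8
  -0.7  1. ]]
gF a [ 0.562 -0.054] 41.67759603830636
gF b [ 0.536 -0.025] 30.121848301038064
gF both [ 0.538 -0.028] 30.923516414967295
[[ 63.3 -10.2 -12.9  60.4  -1.9  12.1  -1.9  11.8   0.4  -0.2  -0.1  -0.3
    0.5  -0.9   0.4   0.6]
 [  3.5  -1.   -1.1   4.2  -0.8   0.3  -0.5   0.8  38.   -7.   -4.9  36.
   -8.8   7.3  -1.8  -0.2]]
t a [0.534 0.254] -19.96202551158901
t b [0.532 0.252] -21.090337979906096
t both [0.533 0.254] -20.332210658877376
[[-0.1  0.  -0.5 -0.3 -0.4  0.2  0.7 -0.1 -1.9 -1.2 -0.1]
 [-0.4 -1.3  0.4  0.4 -0.7 -0.6 -1.3  1.   1.3 -0.9 -0.2]]
tF a [0.535 0.256] -54.108574527860064
tF b [0.535 0.253] -55.7939366689611
tF both [0.535 0.256] -54.65132176403907
[[ -0.2 -10.2  -0.7  17.4   0.2  -3.2   0.8  49.6  -2.  -60.5   0.4]
 [ -0.2 -40.6   0.   39.    1.   -9.8  -0.9  -4.2   1.3   6.2  -0.3]]
```

>>> apply_moves --steps '[[[-0.5,0.65,0],0],[[-0.5,0.65,0],0],[[-0.5,0.65,0],0],[[-0.5,0.65,0],0],[[-0.5,0.65,0],0],[[-0.5,0.65,0],0],[[-0.5,0.65,0],0],[[-0.5,0.65,0],0],[[-0.5,0.65,0],0],[[-0.5,0.65,0],0]]'

```text
t: 0.98
position: [0.3533, 0.403, 0.2224]
tool_rot: [0.0, 0.818, 0.575, -0.0]
ft_force: [0.6, 0.1, -0.8]
finger_gap: 1.0
```

>>> apply_moves --steps '[[[-0.5,0.65,0],0],[[-0.5,0.65,0],0],[[-0.5,0.65,0],0],[[-0.5,0.65,0],0],[[-0.5,0.65,0],0],[[-0.5,0.65,0],0],[[-0.5,0.65,0],0],[[-0.5,0.65,0],0],[[-0.5,0.65,0],0],[[-0.5,0.65,0],0]]'

```text
t: 1.82
position: [0.4859, 0.1959, 0.2225]
tool_rot: [-0.0, 0.818, 0.575, -0.0]
ft_force: [0.8, 0.5, -0.0]
finger_gap: 1.002
```

>>> apply_moves --steps '[[[-0.5,0.65,0],0],[[-0.5,0.65,0],0],[[-0.5,0.65,0],0],[[-0.5,0.65,0],0],[[-0.5,0.65,0],0],[[-0.5,0.65,0],0],[[-0.5,0.65,0],0],[[-0.5,0.65,0],0],[[-0.5,0.65,0],0],[[-0.5,0.65,0],0]]'

```text
t: 2.65
position: [0.6186, -0.0111, 0.2223]
tool_rot: [-0.0, 0.818, 0.575, -0.0]
ft_force: [-0.4, -0.1, 0.4]
finger_gap: 0.994
```

>>> apply_moves --steps '[[[0,0,0],1],[[0,0,0],1],[[0,0,0],1],[[0,0,0],1],[[0,0,0],1],[[0,0,0],1],[[0,0,0],1],[[0,0,0],1],[[0,0,0],1],[[0,0,0],1]]'

```text
t: 3.48
position: [0.618, -0.01, 0.2223]
tool_rot: [-0.0, 0.985, 0.173, -0.0]
ft_force: [-0.2, -0.1, 0.4]
finger_gap: 1.0
```

>>> apply_moves --steps '[[[0,0,0],1],[[0,0,0],1],[[0,0,0],1],[[0,0,0],1],[[0,0,0],1],[[0,0,0],1],[[0,0,0],1],[[0,0,0],1],[[0,0,0],1],[[0,0,0],1]]'

```text
t: 4.32
position: [0.618, -0.0101, 0.2223]
tool_rot: [0.0, 0.966, -0.259, -0.0]
ft_force: [0.3, 0.3, 1.2]
finger_gap: 1.001
```

```bash
cat >> h.py <<'E'
np.set_printoptions(precision=4,suppress=True)
def pose():
    s=readout.state(); r=Q(s['tool_rot']); M=r.as_matrix(); return s,M,np.degrees(np.arctan2(M[1,0],M[0,0]))
def togo(target,yaw=None):
    s,M,y=pose(); d=M.T@(np.array(target)-s['position'])/.03
    print("t",round(s['t'],2),"pos",s['position'],"yaw",round(y,2),"units",d,"turn",None if yaw is None else round(((y-yaw+180)%360-180)/5,3),"F",s['ft_force'],"gap",round(s['finger_gap'],3),"tilt",M[:,2])
E
python3 - <<'E'
from h import *
togo([.618,-.0165,.222],-31.3)
print(readout.state()['joints'])
ci,im=snap("wrist","w1"); print(ci['eye'],Q(ci['attitude']).apply([0,0,-1]))
E
```

```text
t 4.32 pos [ 0.618  -0.0101  0.2223] yaw -30.05 units [0.109  0.1853 0.0103] turn 0.249 F [0.3254 0.2795 1.192 ] gap 1.001 tilt [-0.0005  0.     -1.    ]
[-0.7183  0.3454  0.8488  1.5804 -0.2643  1.3364 -0.3614]
[0.657  0.0575 0.3844] [-0.144  -0.2479 -0.958 ]
```

View pics/w1.png

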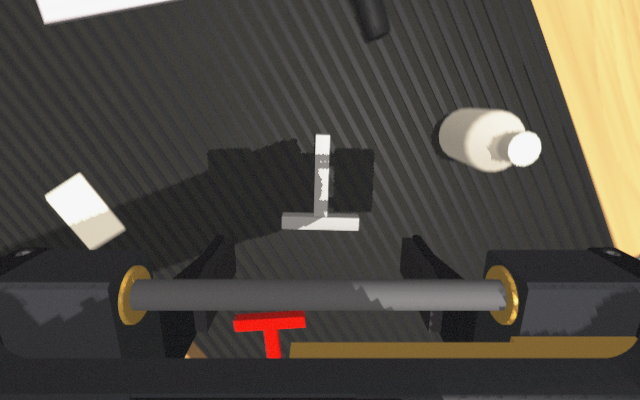

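Run:
```python
from h import *
im=cv2.imread("pics/w1.png"); crop(im,270,120,110,120,5,"pics/w1c.png")
```

```text
(no output)
```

View pics/w1c.png

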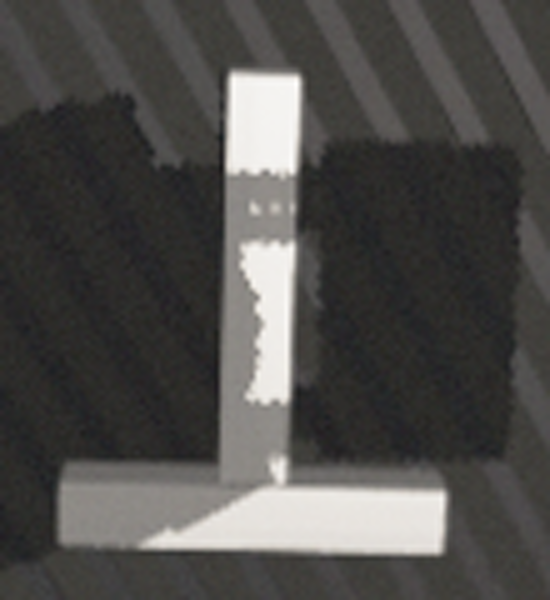

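Run:
```python
from h import *
ci=optics.camera_info("wrist")
h=.045
o=[((58,547),(0,h)),((444,554),(0,-h)),((60,483),(.016,h)),((446,488),(.016,-h)),((228,73),(.11,.008)),((301,74),(.11,-.008))]
p,r=fit([(ci,np.array([270+a[0]/5,120+a[1]/5]),(b[0],b[1],.016)) for a,b in o],[.584,-.072,1.02]); print(p[:2],np.degrees(p[2]),r.T)
c=p[:2]+.065*np.array([np.cos(p[2]),np.sin(p[2])])
togo([*c,.222],np.degrees(p[2])-90); print(c)
```

```text
[ 0.585  -0.0718] 58.33218975719385 [[ 0.1735  0.0493 -0.3504  0.4296 -0.2808  0.0085]
 [-0.0998  0.0513 -0.2357  0.3509 -0.0755  0.0484]]
t 4.37 pos [ 0.618  -0.01    0.2223] yaw -30.41 units [0.1425 0.1659 0.0088] turn 0.251 F [-0.1551  0.2251 -0.0007] gap 0.997 tilt [-0.0005 -0.     -1.    ]
[ 0.6192 -0.0165]
```

>>> apply_moves --steps '[[[0.14,0.17,0],0.28],[[0,0,1],0],[[0,0,1],0],[[0,0,1],0],[[0,0,1],0],[[0,0,1],0],[[0,0,1],0],[[0,0,0.5],0],[[0,0,0],0]]' --fingers 60

```text
t: 5.12
position: [0.6168, -0.017, 0.0242]
tool_rot: [0.001, 0.963, -0.268, -0.003]
ft_force: [-1.1, -0.5, -0.4]
finger_gap: 0.605
```

Run:
```python
from h import *
togo([.6192,-.0165,.004],-31.67)
ci,im=snap("wrist","w2")
```

```text
t 5.12 pos [ 0.6168 -0.017   0.0242] yaw -31.15 units [ 0.0617 -0.0575  0.673 ] turn 0.104 F [-1.1036 -0.4939 -0.42  ] gap 0.605 tilt [-0.0057 -0.0009 -1.    ]
```

View pics/w2.png

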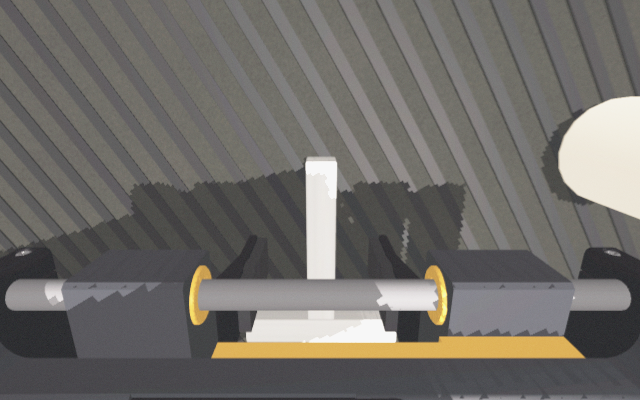

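>>> apply_moves --steps '[[[0.05,-0.03,0.35],0.1],[[0,0,0.3],0],[[0,0,0],0],[[0,0,0],0]]'

```text
t: 5.5
position: [0.6211, -0.0166, 0.0082]
tool_rot: [-0.0, 0.962, -0.273, 0.0]
ft_force: [-0.7, 0.9, 0.4]
finger_gap: 0.599
```

Run:
```python
from h import *
togo([.6192,-.0165,.004],-31.67)
```

```text
t 5.5 pos [ 0.6211 -0.0166  0.0082] yaw -31.7 units [-0.0556  0.0298  0.1411] turn -0.005 F [-0.681   0.9128  0.3654] gap 0.599 tilt [ 0.  0. -1.]
```

>>> apply_moves --steps '[[[-0.05,0.03,0.13],0],[[0,0,0],0],[[0,0,0],0]]'

```text
t: 5.75
position: [0.6192, -0.0166, 0.0043]
tool_rot: [-0.0, 0.962, -0.273, 0.0]
ft_force: [0.1, 0.0, -0.2]
finger_gap: 0.6
```

>>> apply_moves --steps '[[[0,0,0],0],[[0,0,0],0],[[0,0,0],0],[[0,0,0],0],[[0,0,0],0],[[0,0,0],0],[[0,0,0],0],[[0,0,0],0],[[0,0,0],0],[[0,0,0],0]]' --fingers 0 --squeeze 30

```text
t: 6.58
position: [0.6193, -0.0167, 0.0042]
tool_rot: [0.0, 0.962, -0.273, 0.0]
ft_force: [-0.2, -0.1, 0.6]
finger_gap: 0.181
```

Run:
```python
from h import *
togo([.6192,-.0165,.004],-31.67)
ci,im=snap("wrist","w3"); ci,im=snap("scene","s3"); crop(im,250,130,160,120,5,"pics/s3c.png")
```

```text
t 6.58 pos [ 0.6193 -0.0167  0.0042] yaw -31.72 units [-0.005  -0.0037  0.0063] turn -0.009 F [-0.2123 -0.0515  0.5521] gap 0.181 tilt [ 0. -0. -1.]
```

View pics/w3.png

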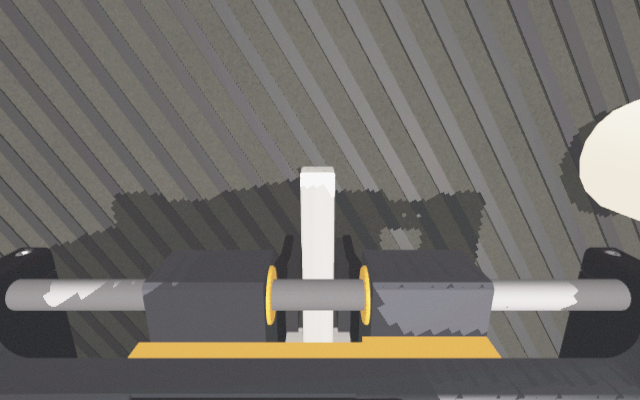

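>>> apply_moves --steps '[[[0,0,-0.6],0],[[0,0,-0.8],0],[[0,0,-0.5],0],[[0.15,0.3,0],0],[[0.3,0.64,0],0],[[0.3,0.64,0],0],[[0.3,0.64,0],0],[[0.3,0.64,0],0],[[0.3,0.64,0],0],[[0.3,0.64,0],0]]'

```text
t: 7.52
position: [0.6028, -0.1545, 0.0602]
tool_rot: [0.0, 0.962, -0.273, -0.001]
ft_force: [0.5, -0.4, -1.9]
finger_gap: 0.176
```

>>> apply_moves --steps '[[[0.3,0.64,0],0],[[0.3,0.64,0],0],[[0.3,0.64,0],0],[[0.3,0.64,0],0],[[0.14,0.28,0],0],[[0,0,0],-0.9],[[0,0,0],-0.9],[[0,0,0],-0.9],[[0,0,0],-0.9],[[0,0,0],0]]'

```text
t: 8.35
position: [0.5928, -0.2463, 0.0605]
tool_rot: [-0.0, 0.993, -0.118, -0.0]
ft_force: [0.2, -0.1, -2.2]
finger_gap: 0.176
```

Run:
```python
from h import *
togo([.5935,-.2467,.006],-13.7)
ci,im=snap("scene","s4"); crop(im,210,90,130,130,6,"pics/s4c.png")
ci,im=snap("side","d4"); crop(im,340,110,120,110,6,"pics/d4c.png")
```

```text
t 8.35 pos [ 0.5928 -0.2463  0.0605] yaw -13.5 units [0.0282 0.0076 1.8172] turn 0.04 F [ 0.2238 -0.0685 -2.2   ] gap 0.176 tilt [-0.0008  0.0006 -1.    ]
```

View pics/s4c.png

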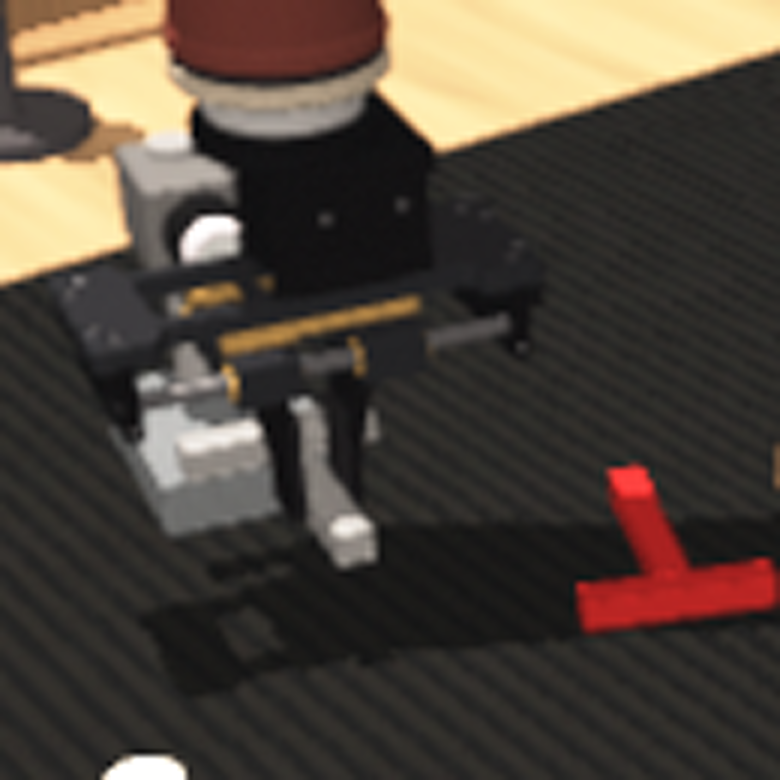

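View pics/d4c.png

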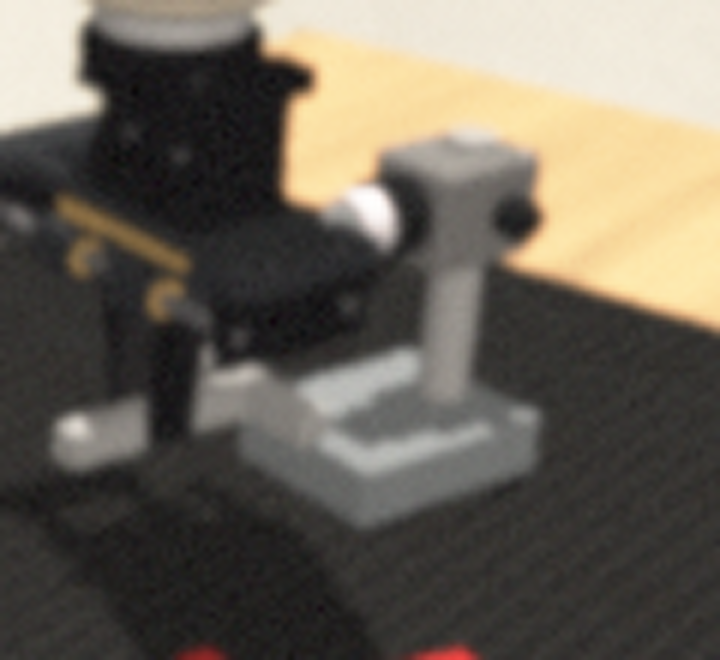

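>>> apply_moves --steps '[[[0.02,0,0.6],0.04],[[0,0,0.6],0],[[0,0,0.5],0],[[0,0,0.13],0],[[0,0.2,0],0],[[0,0.3,0],0],[[0,0.2,0],0],[[0,0,0],0],[[0,0,0],0]]'

```text
t: 9.2
position: [0.5885, -0.2682, 0.0066]
tool_rot: [0.0, 0.993, -0.122, 0.0]
ft_force: [0.6, 0.5, -1.6]
finger_gap: 0.183
```

Run:
```python
from h import *
togo([.5864,-.2758,.0045],-13.7)
ci,im=snap("scene","s5"); crop(im,210,120,100,100,7,"pics/s5c.png")
ci,im=snap("side","d5"); crop(im,340,130,110,90,7,"pics/d5c.png")
```

```text
t 9.2 pos [ 0.5885 -0.2682  0.0066] yaw -14.02 units [-0.0062  0.2615  0.0709] turn -0.063 F [ 0.6097  0.5444 -1.6475] gap 0.183 tilt [ 0.0004 -0.0005 -1.    ]
```

View pics/s5c.png

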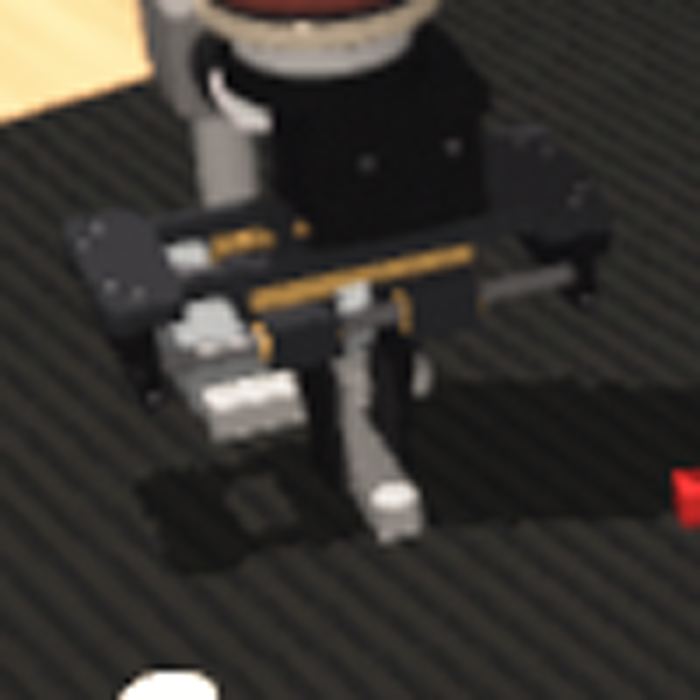

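View pics/d5c.png

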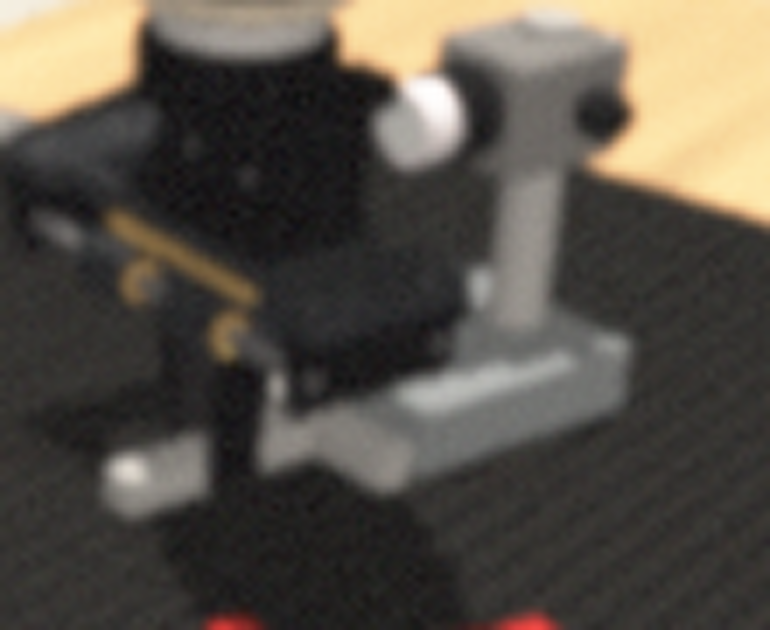

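>>> apply_moves --steps '[[[0,0.05,0.06],-0.06],[[0,0.05,0],0],[[0,0.05,0],0],[[0,0.03,0],0],[[0,0.0,0],0],[[0,0,0],0]]'

```text
t: 9.8
position: [0.5873, -0.2726, 0.0045]
tool_rot: [0.0, 0.993, -0.119, -0.0]
ft_force: [-0.4, -0.5, -1.8]
finger_gap: 0.178
```

Run:
```python
from h import *
togo([.5864,-.2758,.0045],-13.7)
```

```text
t 9.8 pos [ 0.5873 -0.2726  0.0045] yaw -13.63 units [-0.0037  0.1107 -0.0015] turn 0.014 F [-0.3662 -0.4923 -1.7625] gap 0.178 tilt [-0.0001 -0.0001 -1.    ]
```

>>> apply_moves --steps '[[[0,0.04,0],0],[[0,0.04,0],0],[[0,0.02,0],0],[[0,0,0],0]]'

```text
t: 10.13
position: [0.5869, -0.2751, 0.0045]
tool_rot: [-0.0, 0.993, -0.118, 0.0]
ft_force: [1.7, 1.5, -1.2]
finger_gap: 0.178
```

>>> apply_moves --steps '[[[0,0.03,0],0],[[0,0,0],0],[[0,0,0],0]]'

```text
t: 10.38
position: [0.587, -0.2753, 0.0045]
tool_rot: [-0.001, 0.993, -0.118, 0.0]
ft_force: [2.6, 4.2, -1.2]
finger_gap: 0.179
```

Run:
```python
from h import *
togo([.5864,-.2758,.0045],-13.7)
```

```text
t 10.38 pos [ 0.587  -0.2753  0.0045] yaw -13.58 units [-0.0147  0.0205 -0.0016] turn 0.025 F [ 2.6113  4.1918 -1.1868] gap 0.179 tilt [ 0.0004  0.001  -1.    ]
```

Run:
```python
from h import *
print(readout.state()['ft_torque'])
ci,im=snap("scene","s6"); crop(im,225,150,60,50,12,"pics/s6c.png")
ci,im=snap("side","d6"); crop(im,345,160,90,50,8,"pics/d6c.png")
```

```text
[ 1.0124 -0.481  -0.0619]
```

View pics/s6c.png

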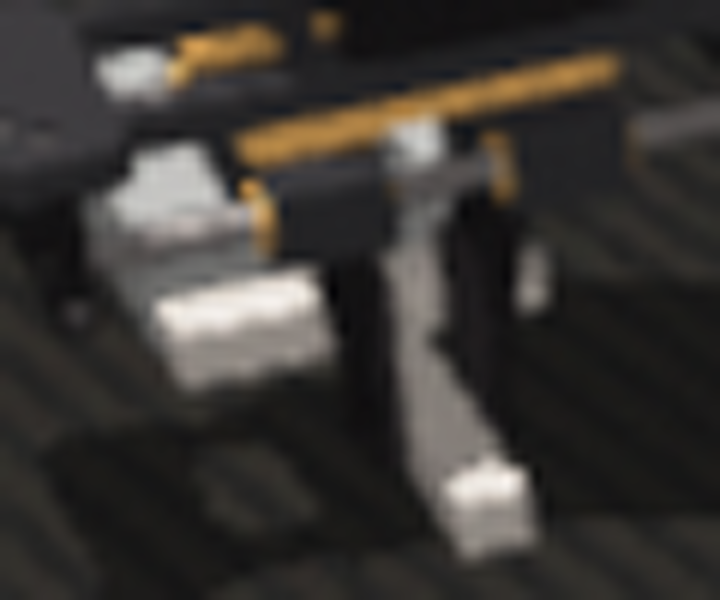

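View pics/d6c.png

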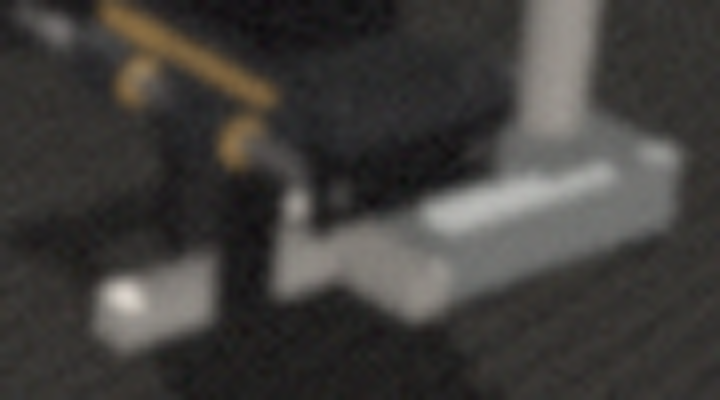

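>>> apply_moves --steps '[[[0,0.0,0.01],0],[[0,0.05,0],0],[[0,0.05,0],0],[[0,0.0,0],0],[[0,0,0],0]]' --squeeze 5

```text
t: 10.9
position: [0.5868, -0.2781, 0.0043]
tool_rot: [-0.001, 0.993, -0.118, 0.001]
ft_force: [3.5, 4.8, -1.3]
finger_gap: 0.183
```

Run:
```python
from h import *
togo([.5864,-.2758,.0045],-13.7)
print(readout.state()['ft_torque'])
```

```text
t 10.9 pos [ 0.5868 -0.2781  0.0043] yaw -13.55 units [-0.0307 -0.0715 -0.0058] turn 0.029 F [ 3.4654  4.7952 -1.3337] gap 0.183 tilt [ 0.0012  0.0009 -1.    ]
[ 1.1637 -0.7577 -0.0498]
```

>>> apply_moves --steps '[[[0,-0.03,0],0],[[0,0,0],0],[[0,0,0],0],[[0,0,0],0],[[0,0,-0.3],0],[[0,0,-0.7],0],[[0,-0.3,-1],0],[[0,-0.6,-1],0],[[0,-0.6,-1],0],[[0,-0.6,-1],0]]' --fingers 50

```text
t: 11.73
position: [0.6005, -0.2171, 0.1564]
tool_rot: [0.0, 0.993, -0.119, 0.0]
ft_force: [0.6, -0.4, -0.1]
finger_gap: 0.499
```

>>> apply_moves --steps '[[[0,-0.8,-0.8],0],[[0,-0.9,-0.3],0],[[0,-0.9,0],0],[[0,-0.9,0],0],[[0,-0.5,0],0],[[0,0,0],0]]'

```text
t: 12.23
position: [0.63, -0.096, 0.1873]
tool_rot: [-0.001, 0.993, -0.116, -0.0]
ft_force: [-0.2, 0.7, 0.1]
finger_gap: 0.501
```

Run:
```python
from h import *
togo([.5864,-.2758,.0045],-13.7)
ci,im=snap("scene","s7"); crop(im,215,110,80,90,8,"pics/s7c.png")
ci,im=snap("side","d7"); crop(im,345,150,95,60,8,"pics/d7c.png")
ci,im=snap("wrist","w7");
```

```text
t 12.23 pos [ 0.63   -0.096   0.1873] yaw -13.3 units [-0.0348  6.1771  6.0834] turn 0.08 F [-0.2193  0.7038  0.142 ] gap 0.501 tilt [ 0.0001  0.0014 -1.    ]
```

View pics/s7c.png

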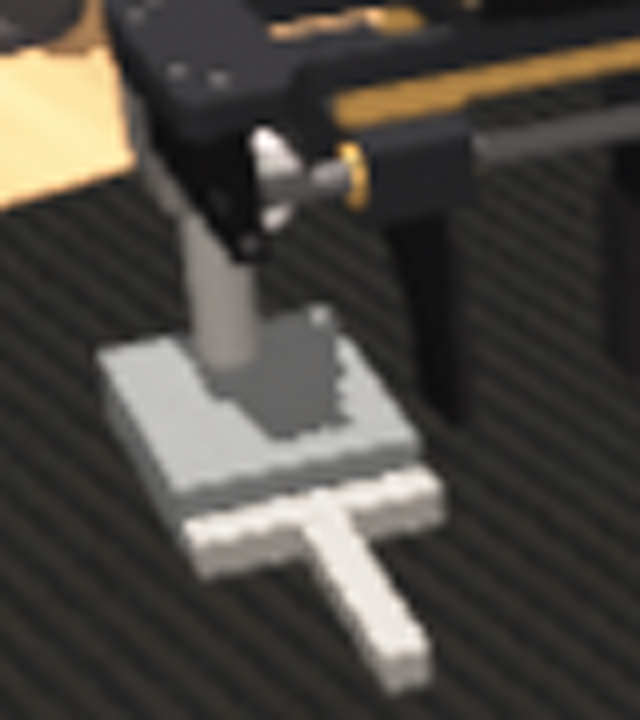

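View pics/d7c.png

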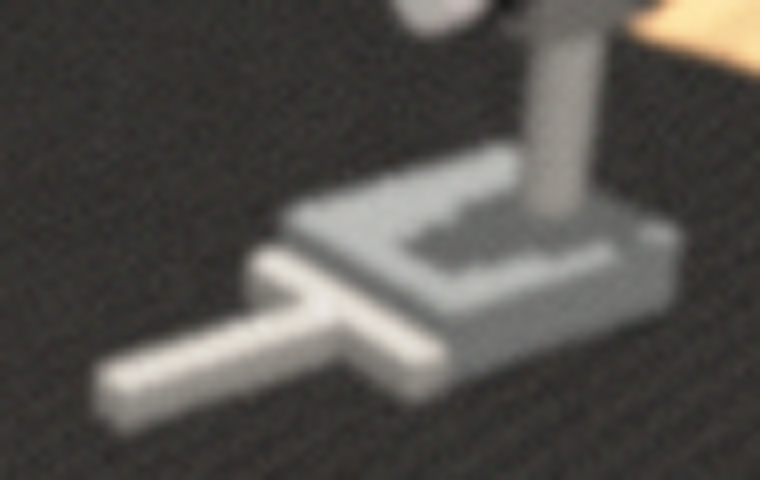

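View pics/w7.png

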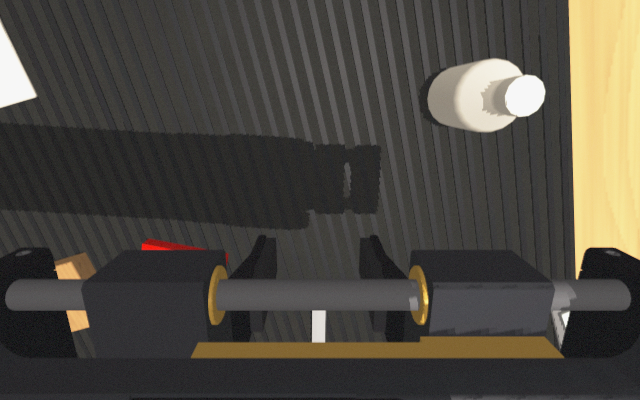

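Run:
```python
from h import *
im=cv2.imread("pics/s7.png"); crop(im,222,148,56,52,14,"pics/s7d.png")
im=cv2.imread("pics/d7.png"); crop(im,352,165,82,42,9.5,"pics/d7d.png")
```

View pics/s7d.png

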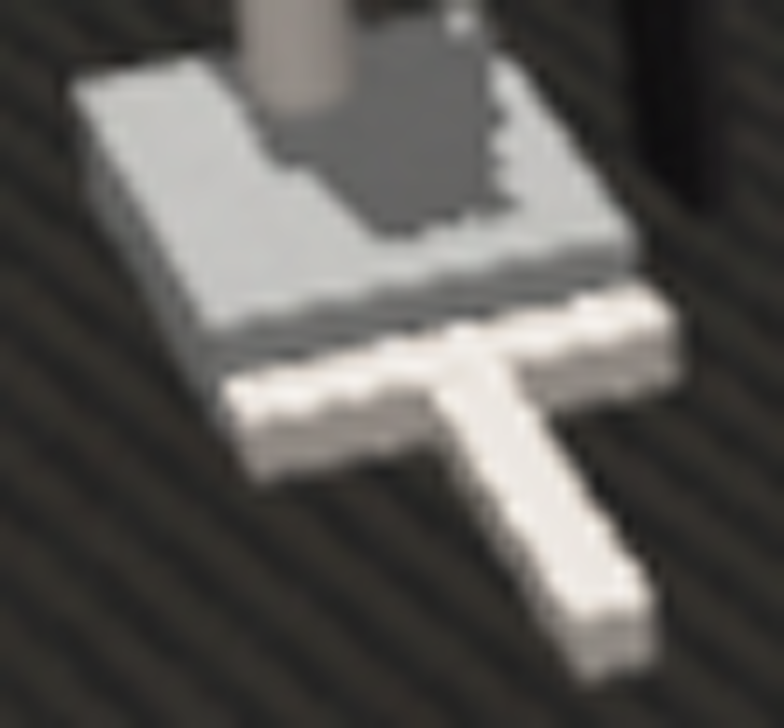

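View pics/d7d.png

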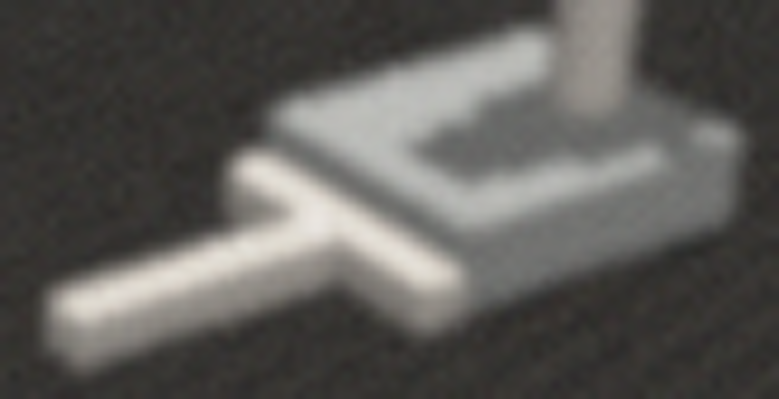

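```bash
cat > rel.py <<'E'
from h import *
def rel(sets,x0s=[.571,-.339,1.33]):
    out={}
    for name,obs in sets.items():
        p,r=fit(obs,x0s); out[name]=p; print(name,p[:2],np.degrees(p[2]).round(2)); print(r.T.round(2))
    return out
def inframe(s,g):
    c,sn=np.cos(s[2]),np.sin(s[2]); d=g[:2]-s[:2]; return np.array([c*d[0]+sn*d[1],-sn*d[0]+c*d[1]])*1000,np.degrees(g[2]-s[2])
E
python3 - <<'E'
from rel import *
a=optics.camera_info("scene");b=optics.camera_info("side"); h=.045
A=lambda x,y,*l:(a,np.array([222+x/14,148+y/14]),l); B=lambda x,y,*l:(b,np.array([352+x/9.5,165+y/9.5]),l)
sa=[A(75,90,-.11,-h,.03),A(205,333,0,-h,.03),A(638,240,0,h,.03)]
ga=[A(222,382,0,-h,.016),A(258,480,.016,-h,0),A(650,283,0,h,.016),A(682,322,.016,h,.016),A(682,382,.016,h,0),A(570,610,.11,-.008,.016),A(652,597,.11,.008,.016),A(592,682,.11,-.008,0),A(655,665,.11,.008,0)]
sb=[B(268,115,0,-h,.03),B(463,228,0,h,.03),B(742,140,-.11,h,.03),B(735,215,-.11,h,0)]
gb=[B(255,148,0,-h,.016),B(230,165,.016,-h,.016),B(468,272,0,h,.016),B(425,333,.016,h,0),B(48,300,.11,-.008,.016),B(85,320,.11,.008,.016),B(85,372,.11,.008,0)]
o=rel(dict(sa=sa,ga=ga,sb=sb,gb=gb,s=sa+sb,g=ga+gb))
for s,g in(("sa","ga"),("sb","gb"),("s","g")): print(inframe(o[s],o[g]))
E
```

```text
sa [ 0.575 -0.335] 75.27
[[ 0.03  0.14 -0.17]
 [-0.02  0.    0.04]]
ga [ 0.5699 -0.3387] 75.53
[[ 0.44  0.01  0.03 -0.45 -0.1   0.27  0.14 -0.86  0.32]
 [-0.38  0.15  0.01 -0.18  0.23  0.33 -0.14  0.1  -0.1 ]]
sb [ 0.5721 -0.3408] 75.44
[[-0.18  0.33  0.25 -0.44]
 [-0.47  0.03 -0.38  1.01]]
gb [ 0.5715 -0.3414] 76.96
[[ 0.83 -0.78 -0.05 -0.42  0.39  0.16 -0.11]
 [ 0.47  0.06 -0.21  0.04 -0.18  0.15 -0.17]]
s [ 0.5721 -0.3393] 75.63
[[-0.01  0.31 -0.18 -0.51  0.09 -0.06 -0.74]
 [-0.77 -0.92 -0.92 -0.29  0.2  -0.27  1.12]]
g [ 0.5699 -0.3399] 76.02
[[ 0.26 -0.12 -0.24 -0.68 -0.33  0.37  0.22 -0.76  0.4   1.14 -0.53 -0.09
  -0.54  0.11 -0.21 -0.47]
 [-0.47  0.04 -0.2  -0.4  -0.    0.07 -0.42 -0.16 -0.38  0.74  0.31  0.24
   0.46 -0.07  0.28 -0.03]]
(array([-4.9199,  3.9543]), np.float64(0.2610988964512193))
(array([-0.7285,  0.4558]), np.float64(1.5290687812336397))
(array([-1.0431,  1.9163]), np.float64(0.38345688971947695))
```

>>> apply_moves --steps '[[[0,0.4,-0.5],0],[[0,0.8,-0.3],0],[[0,0.9,0],0],[[0,0.9,0],0],[[0,0.9,0],0],[[0,0.9,0],0],[[0,0.9,0],0],[[0,0.6,0],0],[[0,0,0],0],[[0,0,0],0]]' --fingers 100

```text
t: 13.22
position: [0.5828, -0.2874, 0.2113]
tool_rot: [0.0, 0.993, -0.121, -0.0]
ft_force: [0.3, 0.5, 0.2]
finger_gap: 0.992
```

Run:
```python
from h import *
togo([.5864,-.2758,.0045],-13.7)
ci,im=snap("wrist","w8"); import pickle; pickle.dump(ci,open("w8.pkl","wb")); crop(im,220,120,200,140,4,"pics/w8c.png")
```

```text
t 13.22 pos [ 0.5828 -0.2874  0.2113] yaw -13.92 units [ 0.0256 -0.4098  6.8944] turn -0.045 F [0.265  0.4554 0.1572] gap 0.992 tilt [-0.0004 -0.0009 -1.    ]
```

View pics/w8.png

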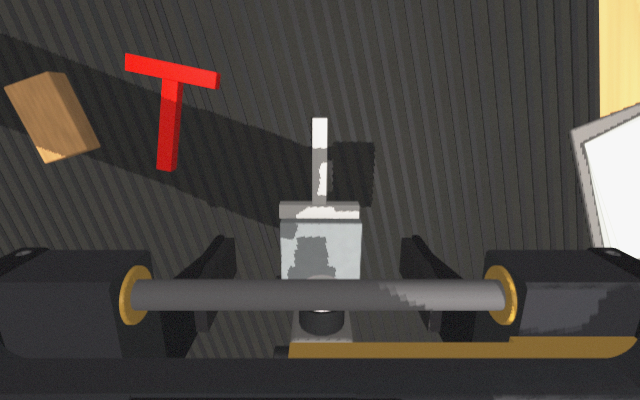

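View pics/w8c.png

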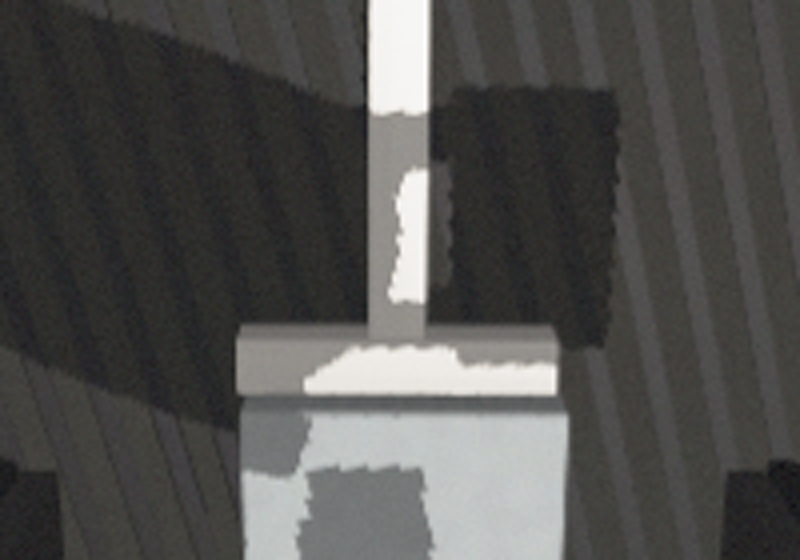

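>>> apply_moves --steps '[[[0.05,-0.4,0.3],0],[[0,0,1],0],[[0,0,1],0],[[0,0,1],0],[[0,0,1],0],[[0,0,1],0],[[0,0,1],0],[[0,0,0.3],0],[[0,0,0],0],[[0,0,0],0]]' --fingers 50

```text
t: 14.1
position: [0.5894, -0.2719, 0.0136]
tool_rot: [0.0, 0.993, -0.118, -0.0]
ft_force: [-0.1, 0.4, 1.3]
finger_gap: 0.509
```

Run:
```python
from h import *
togo([.5872,-.2760,.0045],-13.7)
```

```text
t 14.1 pos [ 0.5894 -0.2719  0.0136] yaw -13.55 units [-0.0394  0.1487  0.3049] turn 0.03 F [-0.1037  0.3771  1.2804] gap 0.509 tilt [-0.0002 -0.     -1.    ]
```

>>> apply_moves --steps '[[[-0.04,0.13,0.15],0.03],[[0,0,0.15],0],[[0,0,0],0],[[0,0,0],0]]'

```text
t: 14.43
position: [0.587, -0.2765, 0.0047]
tool_rot: [-0.0, 0.993, -0.12, 0.0]
ft_force: [-0.6, 0.0, 0.2]
finger_gap: 0.498
```

>>> apply_moves --steps '[[[0,0,0],0],[[0,0,0],0],[[0,0,0],0],[[0,0,0],0],[[0,0,0],0],[[0,0,0],0],[[0,0,0],0],[[0,0,0],0]]' --fingers 0 --squeeze 15

```text
t: 15.1
position: [0.5869, -0.2763, 0.0043]
tool_rot: [-0.0, 0.993, -0.12, 0.0]
ft_force: [0.8, -0.4, -0.3]
finger_gap: 0.181
```

Run:
```python
from h import *
togo([.5872,-.2760,.0045],-13.7)
```

```text
t 15.1 pos [ 0.5869 -0.2763  0.0043] yaw -13.76 units [ 0.0084 -0.0116 -0.008 ] turn -0.012 F [ 0.7565 -0.4353 -0.2671] gap 0.181 tilt [ 0.0001 -0.     -1.    ]
```

>>> apply_moves --steps '[[[0,-0.04,-0.02],0],[[0.04,0,0],0],[[0.035,0,0],0],[[0,0,0],0],[[0,0,0],0]]'

```text
t: 15.52
position: [0.5892, -0.2757, 0.0046]
tool_rot: [0.0, 0.993, -0.12, -0.0]
ft_force: [-0.3, 0.6, -0.9]
finger_gap: 0.18
```

Run:
```python
from h import *
c=np.array([.5869,-.2763]);th=np.radians(-13.76)
togo([.5869+.0022*np.cos(th),-.2763+.0022*np.sin(th),.0043],-13.7)
```

```text
t 15.52 pos [ 0.5892 -0.2757  0.0046] yaw -13.76 units [0.0033 0.0367 0.0115] turn -0.012 F [-0.3174  0.5545 -0.8913] gap 0.18 tilt [-0.0002 -0.0001 -1.    ]
```

>>> apply_moves --steps '[[[0,0.03,0.01],0],[[0,0.04,0],0],[[0,0.04,0],0],[[0,0,0],0],[[0,0,0],0]]' --squeeze 5

```text
t: 15.93
position: [0.5893, -0.2774, 0.0045]
tool_rot: [-0.001, 0.993, -0.119, 0.0]
ft_force: [2.9, 5.0, -0.9]
finger_gap: 0.188
```

Run:
```python
from h import *
togo([.5890,-.2763,.0043],-13.7)
```

```text
t 15.93 pos [ 0.5893 -0.2774  0.0045] yaw -13.7 units [-0.0195 -0.0324  0.0056] turn -0.0 F [ 2.8828  4.9689 -0.8667] gap 0.188 tilt [ 0.0009  0.0018 -1.    ]
```

>>> apply_moves --steps '[[[0,-0.03,0],0],[[0,0,0],0],[[0,0,0],0],[[0,0,0],0],[[0,0,-0.4],0],[[0,0,-0.9],0],[[0,0,-1],0],[[0,0,-1],0],[[0,0,-1],0],[[0,0,-1],0]]' --fingers 50

```text
t: 16.77
position: [0.5883, -0.2785, 0.166]
tool_rot: [0.0, 0.993, -0.12, 0.0]
ft_force: [0.7, -1.3, 0.2]
finger_gap: 0.5
```

>>> apply_moves --steps '[[[0,0.2,-1],0],[[0,0.2,-0.6],0],[[0,0,0],0],[[0,0,0],0],[[0,0,0],0]]' --fingers 100

```text
t: 17.18
position: [0.5855, -0.2894, 0.2111]
tool_rot: [-0.0, 0.993, -0.12, -0.0]
ft_force: [-0.2, -0.1, -0.2]
finger_gap: 0.796
```

Run:
```python
from h import *
togo([.5890,-.2763,.0043],-13.7)
ci,im=snap("wrist","w9"); import pickle; pickle.dump(ci,open("w9.pkl","wb")); crop(im,220,100,200,140,4,"pics/w9c.png")
```

```text
t 17.18 pos [ 0.5855 -0.2894  0.2111] yaw -13.77 units [ 0.0144 -0.4493  6.894 ] turn -0.015 F [-0.2019 -0.0643 -0.2136] gap 0.796 tilt [-0.0005  0.0005 -1.    ]
```

View pics/w9c.png

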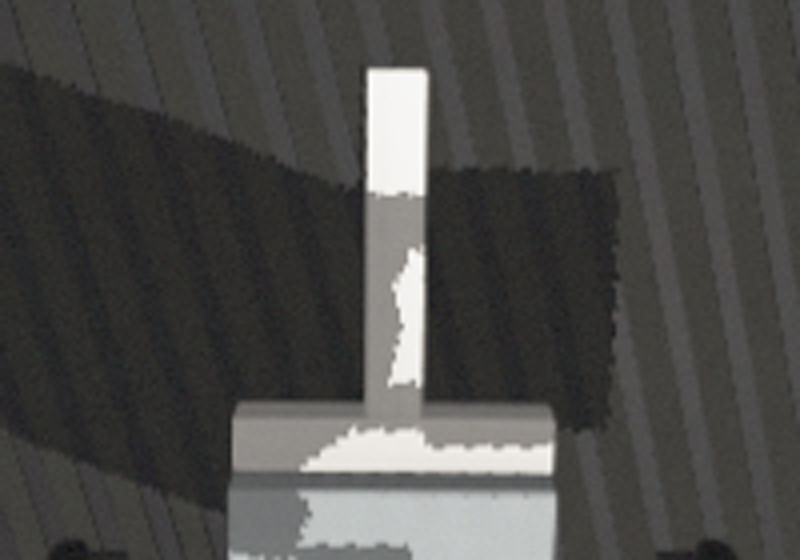

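Run:
```python
from rel import *
import pickle; ci=pickle.load(open("w9.pkl","rb")); h=.045
A=lambda x,y,*l:(ci,np.array([220+(x+.5)/4-.5,100+(y+.5)/4-.5]),l)
g=[A(232,472,0,h,.016),A(555,473,0,-h,.016),A(232,417,.016,h,.016),A(555,417,.016,-h,.016),A(367,69,.11,.008,.016),A(428,69,.11,-.008,.016)]
s=[A(229,488,0,h,.03),A(556,490,0,-h,.03)]
o=rel(dict(g=g)); p=o['g']
u=np.array([np.cos(p[2]),np.sin(p[2])]); print("tip",p[:2]+.11*u,"tray origin",p[:2]+.175*u)
```

```text
g [ 0.5734 -0.3383] 75.8
[[ 0.22 -0.13 -0.17  0.47 -0.34 -0.  ]
 [-0.17  0.13 -0.06  0.5  -0.2  -0.09]]
tip [ 0.6004 -0.2317] tray origin [ 0.6163 -0.1687]
```

>>> apply_moves --steps '[[[-0.1,-0.4,0],0],[[-0.3,-0.8,0],0],[[-0.3,-0.88,0],0],[[-0.3,-0.88,0],0],[[-0.3,-0.88,0],0],[[-0.3,-0.88,0],0],[[-0.3,-0.88,0],0],[[-0.3,-0.88,0],0],[[-0.3,-0.88,0],0],[[-0.3,-0.88,0],0]]'

```text
t: 18.07
position: [0.562, -0.027, 0.2107]
tool_rot: [0.0, 0.993, -0.119, -0.001]
ft_force: [0.1, -0.1, 0.7]
finger_gap: 0.997
```

>>> apply_moves --steps '[[[-0.3,-0.88,0],0],[[-0.3,-0.88,0],0],[[-0.3,-0.88,0],0],[[-0.3,-0.88,0],0],[[-0.3,-0.88,0],0],[[-0.3,-0.88,0],0],[[-0.3,-0.88,0],0],[[-0.3,-0.88,0],0],[[-0.3,-0.88,0],0],[[-0.3,-0.88,0],0]]'

```text
t: 18.9
position: [0.5368, 0.2504, 0.2106]
tool_rot: [0.0, 0.993, -0.119, -0.001]
ft_force: [-0.6, 0.3, -0.5]
finger_gap: 0.999
```

>>> apply_moves --steps '[[[0,0,0],-0.8],[[0,0,0],-1],[[0,0,0],-1],[[0,0,0],-1],[[0,0,0],-1],[[0,0,0],-1],[[0,0,0],-1],[[0,0,0],-1],[[0,0,0],-1],[[0,0,0],-1]]'

```text
t: 19.73
position: [0.5371, 0.249, 0.2105]
tool_rot: [0.0, 0.952, 0.305, -0.001]
ft_force: [1.0, 0.3, 0.8]
finger_gap: 1.002
```

>>> apply_moves --steps '[[[0,0,0],-1],[[0,0,0],-1],[[0,0,0],-1],[[0,0,0],-1],[[0,0,0],-1],[[0,0,0],-1],[[0,0,0],-0.9],[[0,0,0],0],[[0,0,0],0]]'

```text
t: 20.48
position: [0.5375, 0.2488, 0.2108]
tool_rot: [-0.0, 0.821, 0.571, -0.001]
ft_force: [0.4, 0.4, -0.2]
finger_gap: 0.996
```

Run:
```python
from h import *
togo([.533,.254,.211],69.7); print(readout.state()['joints'])
ci,im=snap("wrist","w10"); import pickle; pickle.dump(ci,open("w10.pkl","wb"))
```

```text
t 20.48 pos [0.5375 0.2488 0.2108] yaw 69.64 units [ 0.1101 -0.2024 -0.0078] turn -0.011 F [ 0.3855  0.413  -0.1924] gap 0.996 tilt [-0.0011 -0.0006 -1.    ]
[-0.836   0.2286  0.3871  1.6434 -0.0891  1.2882  0.7825]
```

View pics/w10.png

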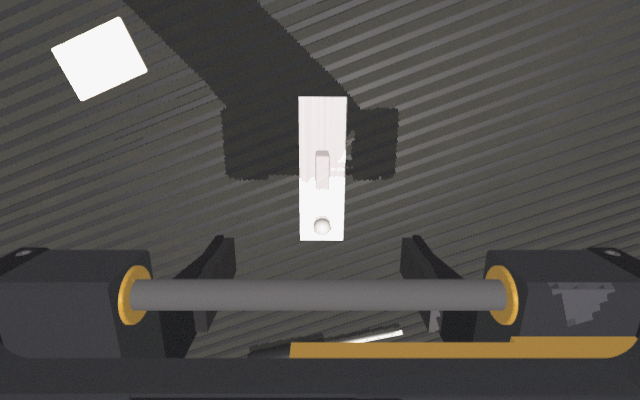

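Run:
```python
from h import *
im=cv2.imread("pics/w10.png"); crop(im,280,85,90,165,4.8,"pics/w10c.png")
```

```text
(no output)
```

View pics/w10c.png

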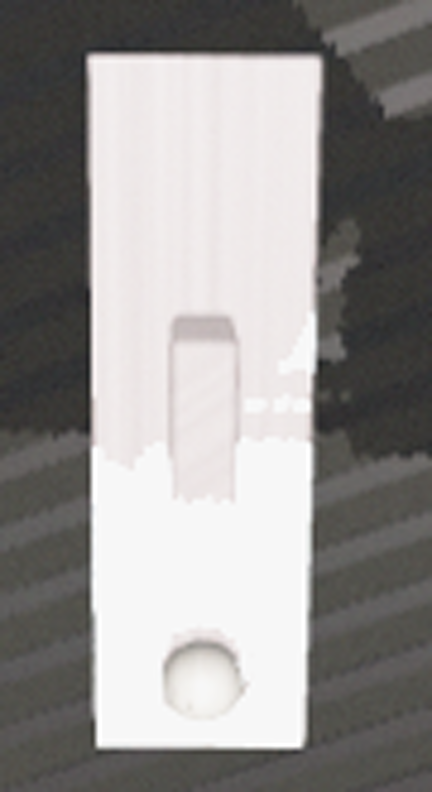

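Run:
```python
from rel import *
import pickle; ci=pickle.load(open("w10.pkl","rb")); w=.025
A=lambda x,y,*l:(ci,np.array([280+(x+.5)/4.8-.5,85+(y+.5)/4.8-.5]),l)
t=[A(88,56,-.075,-w,.008),A(322,55,-.075,w,.008),A(97,746,.085,-w,.008),A(304,746,.085,w,.008),A(174,341,-.02,-.007,.048),A(238,341,-.02,.007,.048)]
p=rel(dict(t=t),[.533,.254,-.354])['t']
b=onz(ci,280+203/4.8,85+679/4.8,.0155); 
c,s=np.cos(p[2]),np.sin(p[2]); d=b[:2]-p[:2]; print("ball local",c*d[0]+s*d[1],-s*d[0]+c*d[1])
togo([p[0],p[1],.017],np.degrees(p[2])+90)
```

```text
t [0.5334 0.2542] -20.53
[[ 0.14 -0.13  0.18 -0.06 -0.68  0.5 ]
 [ 0.    0.34 -0.34 -0.21  0.02  0.06]]
ball local 0.06553540106117924 0.0007849235694870164
t 20.53 pos [0.5377 0.2487 0.2109] yaw 69.61 units [ 0.1264 -0.1949  6.4641] turn 0.028 F [-0.243   0.1099 -0.8957] gap 0.993 tilt [-0.0008 -0.0005 -1.    ]
```

>>> apply_moves --steps '[[[0.12,-0.2,0.3],0.03],[[0,0,0.9],0],[[0,0,0.9],0],[[0,0,0.9],0],[[0,0,0.9],0],[[0,0,0.8],0],[[0,0,0.4],0],[[0,0,0.1],0],[[0,0,0],0],[[0,0,0],0]]' --fingers 50

```text
t: 21.37
position: [0.5346, 0.2542, 0.0565]
tool_rot: [0.0, 0.821, 0.57, 0.001]
ft_force: [-0.2, -0.5, -0.2]
finger_gap: 0.509
```

Run:
```python
from h import *
togo([.5334,.2542,.017],69.5)
```

```text
t 21.37 pos [0.5346 0.2542 0.0565] yaw 69.57 units [-0.016  -0.0399  1.3181] turn 0.013 F [-0.1984 -0.5284 -0.1582] gap 0.509 tilt [ 0.0012  0.0007 -1.    ]
```

>>> apply_moves --steps '[[[-0.01,-0.03,0.4],0],[[0,0,0.5],0],[[0,0,0.3],0],[[0,0,0.1],0],[[0,0,0],0],[[0,0,0],0]]'

```text
t: 21.87
position: [0.5334, 0.2538, 0.0168]
tool_rot: [0.0, 0.821, 0.57, 0.0]
ft_force: [-0.1, 0.5, 0.4]
finger_gap: 0.499
```

Run:
```python
from h import *
togo([.5334,.2542,.017],69.5)
ci,im=snap("wrist","w11")
```

```text
t 21.87 pos [0.5334 0.2538 0.0168] yaw 69.57 units [ 0.0136 -0.0048 -0.0057] turn 0.014 F [-0.1098  0.4688  0.4231] gap 0.499 tilt [ 0.0003  0.0001 -1.    ]
```

View pics/w11.png

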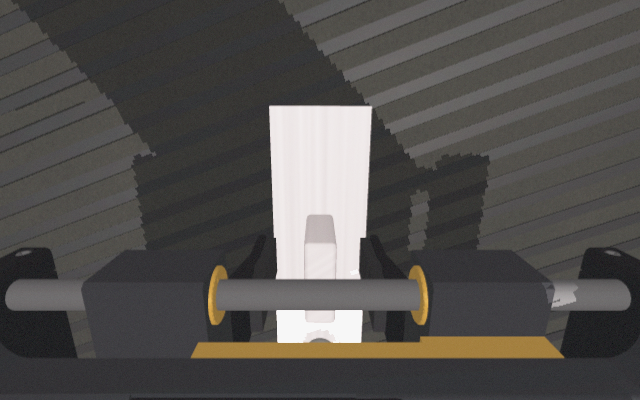

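>>> apply_moves --steps '[[[0,0,0],0],[[0,0,0],0],[[0,0,0],0],[[0,0,0],0],[[0,0,0],0],[[0,0,0],0],[[0,0,0],0],[[0,0,0],0],[[0,0,0],0],[[0,0,0],0]]' --fingers 0 --squeeze 10

```text
t: 22.75
position: [0.5332, 0.2539, 0.0166]
tool_rot: [-0.0, 0.821, 0.571, 0.0]
ft_force: [-0.3, 1.4, 1.3]
finger_gap: 0.158
```

>>> apply_moves --steps '[[[0,0,0],0],[[0,0,0],0],[[0,0,-0.05],0],[[0,0,-0.1],0],[[0,0,-0.15],0],[[0,0,-0.2],0],[[0,0,-0.25],0],[[0,0,-0.25],0],[[0,0,-0.15],0],[[0,0,-0.05],0]]' --squeeze 50

```text
t: 23.58
position: [0.5337, 0.2541, 0.0539]
tool_rot: [0.0, 0.821, 0.571, 0.001]
ft_force: [-0.2, -1.0, -2.2]
finger_gap: 0.157
```

Run:
```python
from h import *
togo([.5334,.2542,.06],69.5)
ci,im=snap("scene","s12"); crop(im,370,230,130,90,6,"pics/s12c.png")
ci,im=snap("side","d12"); crop(im,150,220,120,130,5,"pics/d12c.png")
```

```text
t 23.58 pos [0.5337 0.2541 0.0539] yaw 69.59 units [ 0.0008 -0.0124 -0.2045] turn 0.017 F [-0.2015 -0.9883 -2.1838] gap 0.157 tilt [ 0.0015  0.001  -1.    ]
```

View pics/s12c.png

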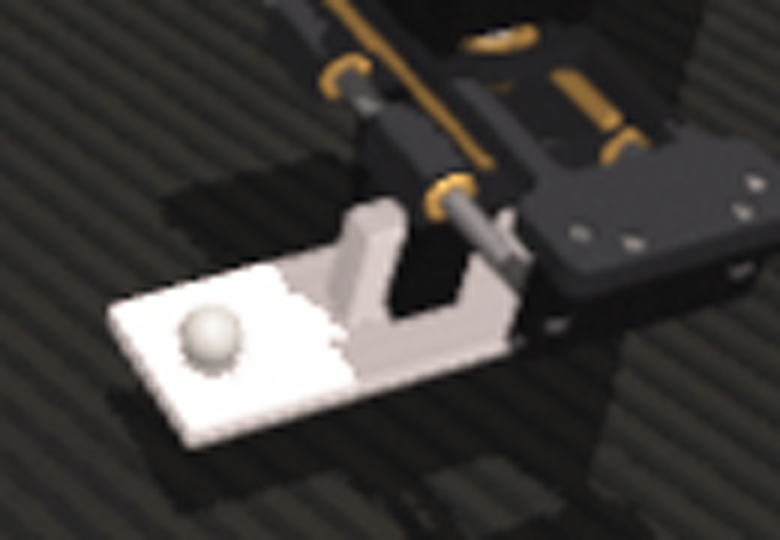

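View pics/d12c.png

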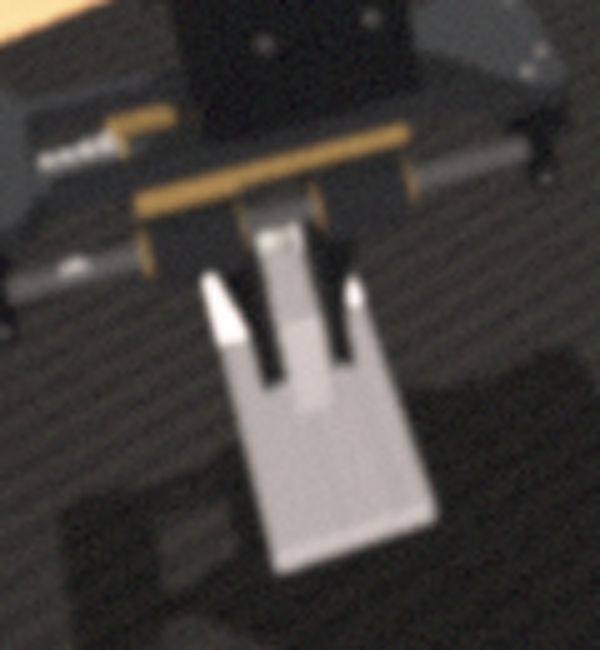

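>>> apply_moves --steps '[[[0,0,-0.05],0.1],[[0,0,-0.1],0.2],[[0,0,-0.15],0.35],[[0,0,-0.2],0.5],[[0,0,-0.25],0.6],[[0,0,-0.3],0.6],[[0,0,-0.3],0.6],[[0,0,-0.3],0.6],[[0,0,-0.3],0.6],[[0,0,-0.25],0.6]]'

```text
t: 24.52
position: [0.5331, 0.2537, 0.119]
tool_rot: [0.0, 0.922, 0.388, -0.0]
ft_force: [-0.0, -0.6, -3.1]
finger_gap: 0.16
```

>>> apply_moves --steps '[[[0,0,-0.2],0.6],[[0,0,-0.12],0.6],[[0,0,-0.05],0.6],[[0,0,0],0.6],[[0,0,0],0.6],[[0,0,0],0.6],[[0,0,0],0.6],[[0,0,0],0.6],[[0,0,0],0.6],[[0,0,0],0.6]]'

```text
t: 25.35
position: [0.5329, 0.2537, 0.1294]
tool_rot: [0.0, 0.991, 0.136, -0.0]
ft_force: [0.0, -0.2, -1.6]
finger_gap: 0.16
```

>>> apply_moves --steps '[[[0,0,0],0.6],[[0,0,0],0.6],[[0,0,0],0.6],[[0,0,0],0.6],[[0,0,0],0.6],[[0,0,0],0.6],[[0,0,0],0.6],[[0,0,0],0.5],[[0,0,0],0.4],[[0,0,0],0.3]]'

```text
t: 26.18
position: [0.5329, 0.2537, 0.1294]
tool_rot: [0.0, 0.995, -0.099, -0.0]
ft_force: [-0.4, 0.9, -2.7]
finger_gap: 0.153
```

>>> apply_moves --steps '[[[0,0,0],0.2],[[0,0,0],0.1],[[0,0,0],0.0],[[0,0,0],0]]'

```text
t: 26.52
position: [0.5331, 0.2537, 0.1296]
tool_rot: [0.0, 0.994, -0.11, -0.0]
ft_force: [-0.2, -0.0, -3.2]
finger_gap: 0.158
```

Run:
```python
from h import *
togo([.6163,-.1687,.1311],-14.2); print(readout.state()['joints'])
ci,im=snap("scene","s13"); crop(im,330,180,200,130,4,"pics/s13c.png")
```

```text
t 26.52 pos [0.5331 0.2537 0.1296] yaw -12.64 units [ 5.7868 13.1331 -0.0505] turn 0.312 F [-0.2131 -0.0283 -3.1603] gap 0.158 tilt [-0.     -0.0001 -1.    ]
[-1.0278  0.3145  0.6143  1.7558 -0.1981  1.1336 -0.5729]
```

View pics/s13c.png

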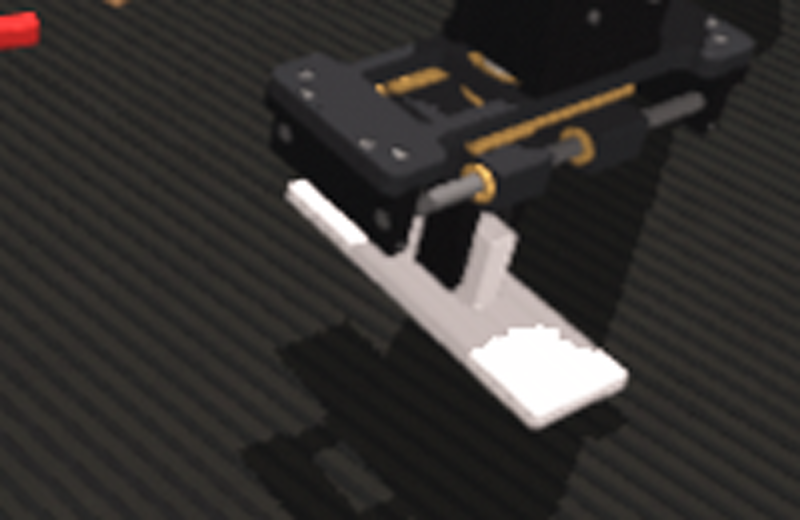

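>>> apply_moves --steps '[[[0.04,0.1,0],0],[[0.09,0.2,0],0],[[0.13,0.3,0],0],[[0.18,0.4,0],0],[[0.2,0.45,0],0],[[0.2,0.45,0],0],[[0.2,0.45,0],0],[[0.2,0.45,0],0],[[0.2,0.45,0],0],[[0.2,0.45,0],0]]'

```text
t: 27.4
position: [0.5571, 0.1321, 0.1297]
tool_rot: [0.0, 0.994, -0.111, 0.0]
ft_force: [-1.1, 0.5, -1.8]
finger_gap: 0.158
```

>>> apply_moves --steps '[[[0.2,0.45,0],0],[[0.2,0.45,0],0],[[0.2,0.45,0],0],[[0.2,0.45,0],0],[[0.2,0.45,0],0],[[0.2,0.45,0],0],[[0.2,0.45,0],0],[[0.2,0.45,0],0],[[0.2,0.45,0],0],[[0.2,0.45,0],0]]'

```text
t: 28.23
position: [0.5855, -0.0127, 0.1297]
tool_rot: [0.0, 0.994, -0.111, 0.0]
ft_force: [1.2, -0.7, -2.0]
finger_gap: 0.153
```

>>> apply_moves --steps '[[[0.2,0.45,0],0],[[0.2,0.45,0],0],[[0.18,0.4,0],0],[[0.17,0.38,0],0],[[0.15,0.33,0],0],[[0.13,0.29,0],0],[[0.11,0.25,0],0],[[0.09,0.2,0],0],[[0.06,0.14,0],0],[[0.04,0.1,0],0]]'

```text
t: 29.07
position: [0.6051, -0.1069, 0.1295]
tool_rot: [0.0, 0.994, -0.11, -0.0]
ft_force: [0.8, -0.6, -2.2]
finger_gap: 0.161
```

Run:
```python
from h import *
togo([.6163,-.1687,.1311],-14.2)
```

```text
t 29.07 pos [ 0.6051 -0.1069  0.1295] yaw -12.67 units [ 0.8168  1.9278 -0.0527] turn 0.307 F [ 0.7579 -0.5821 -2.25  ] gap 0.161 tilt [-0.0001 -0.0001 -1.    ]
```

>>> apply_moves --steps '[[[0.06,0.15,0],0],[[0.11,0.25,0],0],[[0.13,0.3,0],0],[[0.13,0.3,0],0],[[0.13,0.3,0],0],[[0.11,0.25,0],0],[[0.08,0.2,-0.02],0],[[0.05,0.12,-0.02],0],[[0.02,0.06,-0.01],0.1],[[0,0,0],0.1]]'

```text
t: 29.9
position: [0.6163, -0.1689, 0.1312]
tool_rot: [0.0, 0.993, -0.12, 0.0]
ft_force: [-0.2, 0.1, -1.7]
finger_gap: 0.159
```

>>> apply_moves --steps '[[[0,0,0],0.1],[[0,0,0],0],[[0,0,0],0],[[0,0,0],0],[[0,0,0],0],[[0,0,0],0]]'

```text
t: 30.4
position: [0.6163, -0.1682, 0.1311]
tool_rot: [-0.0, 0.992, -0.123, 0.0]
ft_force: [-0.7, -0.1, -2.8]
finger_gap: 0.156
```

Run:
```python
from h import *
togo([.6163,-.1687,.1311],-14.2)
ci,im=snap("scene","s14"); crop(im,210,90,150,130,5,"pics/s14c.png")
ci,im=snap("side","d14"); crop(im,260,100,180,120,4.4,"pics/d14c.png")
ci,im=snap("wrist","w14")
```

```text
t 30.4 pos [ 0.6163 -0.1682  0.1311] yaw -14.14 units [ 0.0039  0.0171 -0.0005] turn 0.011 F [-0.712  -0.1149 -2.8121] gap 0.156 tilt [ 0.  0. -1.]
```

View pics/s14c.png

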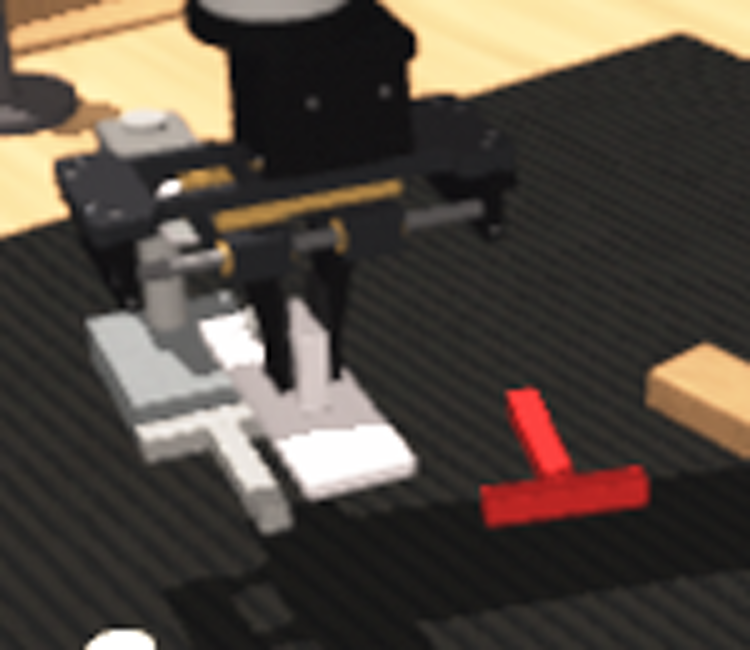

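View pics/d14c.png

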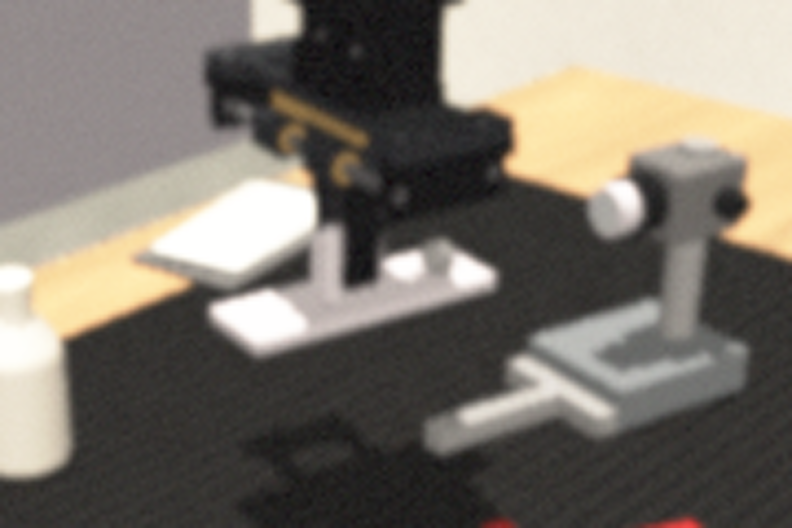

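View pics/w14.png

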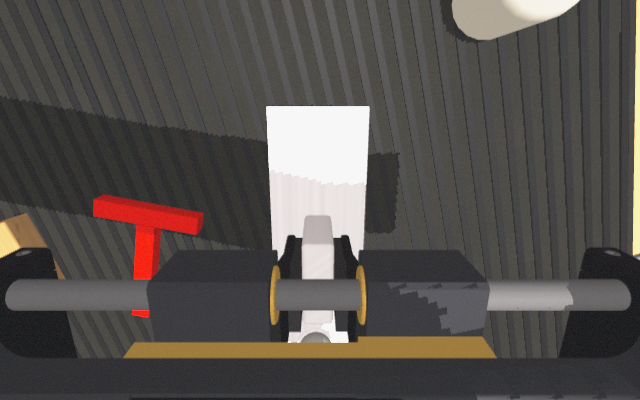

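Run:
```python
from h import *
im=cv2.imread("pics/d14.png"); crop(im,300,140,80,50,9.5,"pics/d14d.png")
im=cv2.imread("pics/w14.png"); crop(im,260,290,120,70,6.5,"pics/w14d.png")
im=cv2.imread("pics/s14.png"); crop(im,240,140,60,55,12,"pics/s14d.png")
s,M,y=pose()
for n in("side","wrist","scene"):
    ci=optics.camera_info(n); o=np.array([.6163,-.1682]); th=np.radians(y-90); u=np.array([np.cos(th),np.sin(th)]); v=np.array([-u[1],u[0]])
    P=lambda x,yy,z: [*(o+x*u+yy*v),z+.1145]
    print(n,proj(ci,[P(.065,0,.0155),P(.085,.025,.008),P(.085,-.025,.008),P(-.075,.025,.008),P(-.075,-.025,.008)]).round(1).tolist())
```

```text
side [[359.2, 158.5], [359.5, 156.2], [371.3, 162.8], [306.5, 170.3], [317.1, 178.0]]
wrist [[318.3, 353.9], [358.5, 371.8], [278.0, 371.8], [369.8, 104.1], [266.8, 104.1]]
scene [[261.8, 153.9], [249.9, 155.0], [268.9, 151.1], [271.5, 187.4], [292.7, 182.2]]
```

View pics/d14d.png

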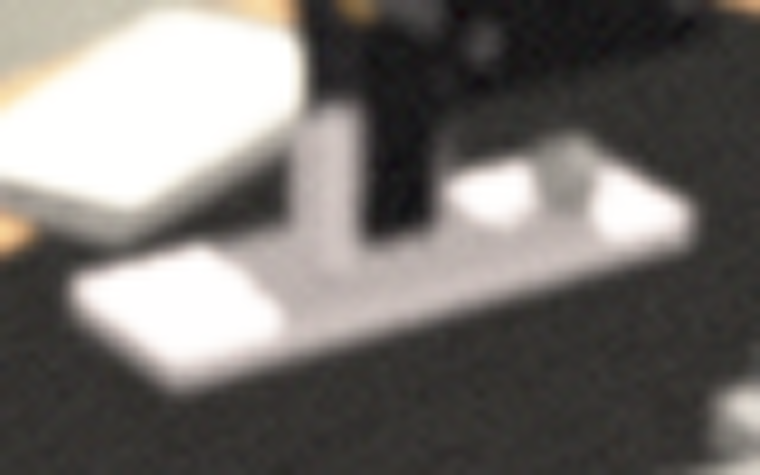

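View pics/w14d.png

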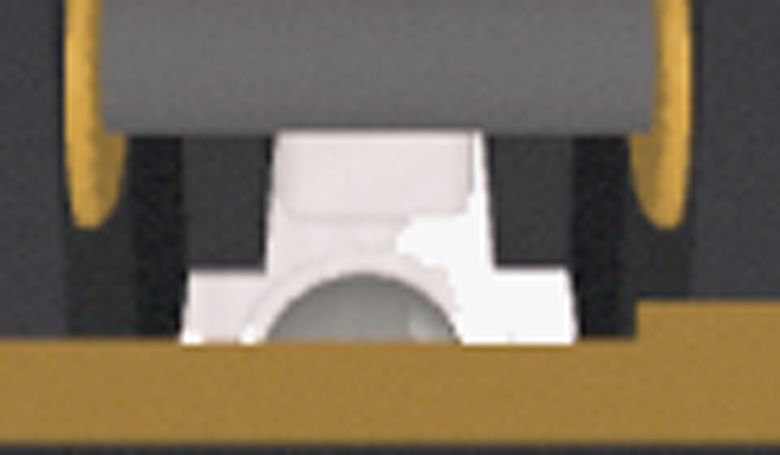

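View pics/s14d.png

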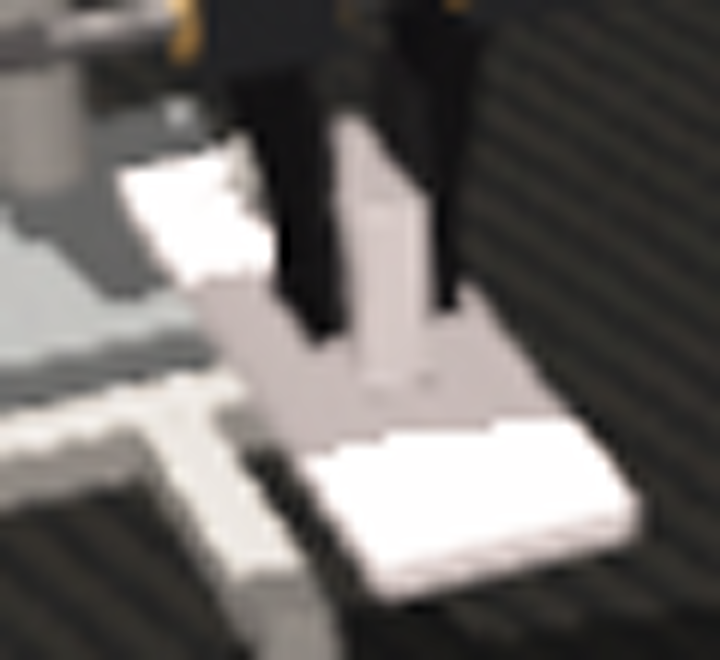

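Run:
```python
from h import *
im=cv2.imread("pics/w14.png"); crop(im,290,322,55,25,14,"pics/w14e.png")
ci=optics.camera_info("wrist")
s,M,y=pose(); o=s['position']
def contour(c):
    e=ci['eye']; d=c-e; L=np.linalg.norm(d); n=d/L; r=.01
    k=r*r/L; cc=c-n*k; rr=r*np.sqrt(1-(r/L)**2)
    a=np.cross(n,[0,0,1]);a/=np.linalg.norm(a);b=np.cross(n,a); t=np.linspace(0,2*np.pi,721)
    return proj(ci,cc+rr*(np.cos(t)[:,None]*a+np.sin(t)[:,None]*b))
def feat(c,row=342.5):
    q=contour(c); top=q[:,1].min(); m=q[np.abs(q[:,1]-row)<.4]; return top,m[:,0].min(),m[:,0].max()
for dx in(0,-.0018):
  for dy in(.065,.063,.062,.061,.060):
    c=np.array([*(o+M[:,0]*dx+M[:,1]*dy)[:2],.130]); print(dx,dy,np.round(feat(c),1))
```

```text
0 0.065 [335.5 304.7 331.8]
0 0.063 [332.7 303.  333.6]
0 0.062 [331.2 302.4 334.2]
0 0.061 [329.8 301.9 334.7]
0 0.06 [328.4 301.5 335.1]
-0.0018 0.065 [335.5 301.7 328.8]
-0.0018 0.063 [332.7 299.9 330.5]
-0.0018 0.062 [331.2 299.3 331.1]
-0.0018 0.061 [329.8 298.8 331.6]
-0.0018 0.06 [328.4 298.4 332. ]
```

View pics/w14e.png

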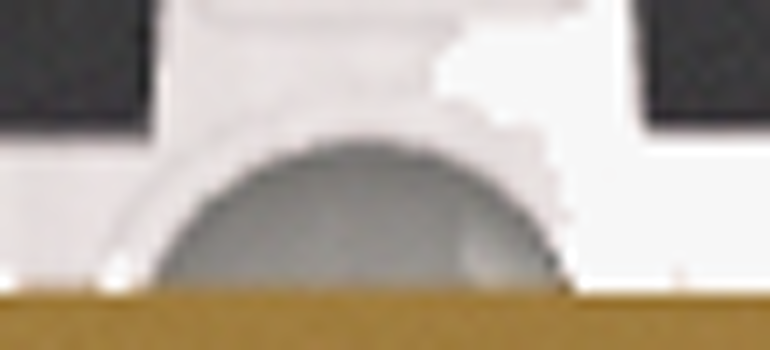

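Run:
```python
from h import *
s,M,y=pose(); o=s['position']; ci=optics.camera_info("side"); a=optics.camera_info("scene")
for dx,dy in((0,.065),(-.0016,.0623)):
    c=np.array([*(o+M[:,0]*dx+M[:,1]*dy)[:2],.130]); print(c,proj(ci,c),proj(a,c),"needed units",M.T[:2]@np.array([.6004-c[0],-.2317-c[1],0])/.03)
# gauge tip top corners predicted in side/scene
for n,k in (("side",ci),("scene",a)):
    th=np.radians(75.8);u=np.array([np.cos(th),np.sin(th)]);v=np.array([-u[1],u[0]]);t=np.array([.6004,-.2317])
    print(n,proj(k,[[*(t+.008*v),.016],[*(t-.008*v),.016],[*(t+.008*v),0],[*(t-.008*v),0]]).round(1).tolist())
crop(cv2.imread("pics/d14.png"),345,180,60,35,12,"pics/d14t.png"); crop(cv2.imread("pics/s14.png"),240,170,40,35,16,"pics/s14t.png")
crop(cv2.imread("pics/d14.png"),340,145,40,30,18,"pics/d14b.png")
```

```text
[ 0.6004 -0.2313  0.13  ] [[359.1971 158.4395]] [[261.7712 153.8896]] needed units [0.0036 0.0116]
[ 0.5995 -0.2283  0.13  ] [[358.7184 158.8824]] [[262.7366 154.2407]] needed units [0.0569 0.1016]
side [[359.3, 198.7], [355.7, 196.2], [359.0, 203.8], [355.5, 201.3]]
scene [[267.9, 191.0], [262.1, 192.4], [268.3, 195.9], [262.6, 197.3]]
```

View pics/d14t.png

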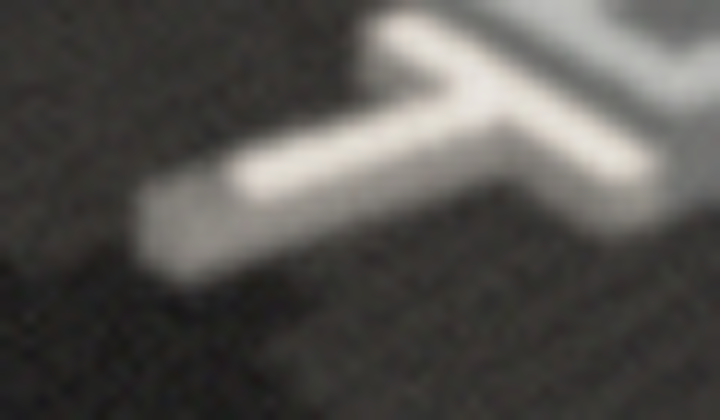

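View pics/s14t.png

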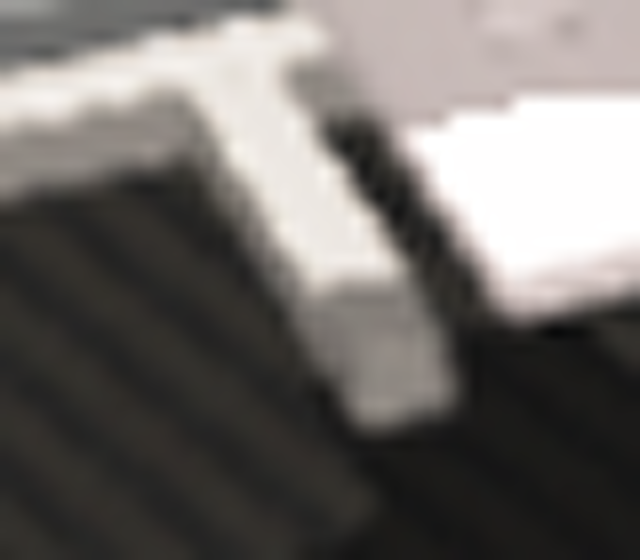

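View pics/d14b.png

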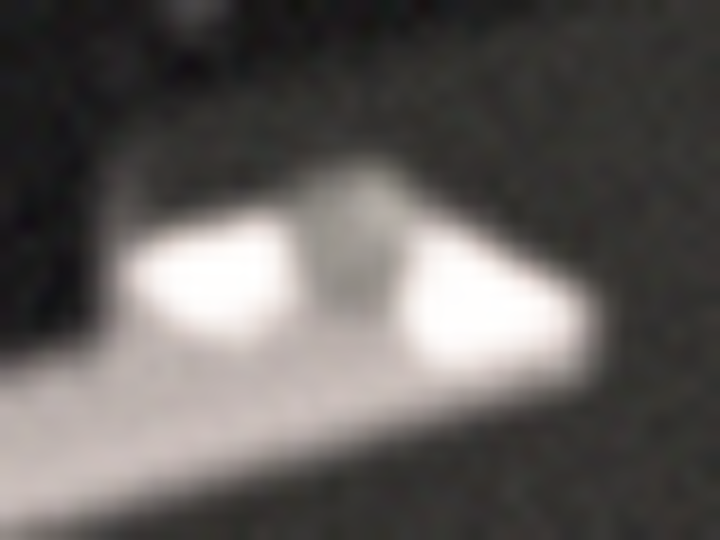

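>>> apply_moves --steps '[[[0.005,0.01,0],0],[[0.01,0.015,0],0],[[0.012,0.02,0],0],[[0.012,0.02,0],0],[[0.01,0.015,0],0],[[0.005,0.01,0],0],[[0.003,0.005,0],0],[[0,0,0],0],[[0,0,0],0],[[0,0,0],0]]'

```text
t: 31.38
position: [0.6173, -0.1715, 0.1311]
tool_rot: [0.0, 0.992, -0.123, -0.0]
ft_force: [0.6, -0.6, -2.7]
finger_gap: 0.157
```

Run:
```python
from h import *
togo([.6179,-.1710,.1311],-14.2)
ci,im=snap("wrist","w15"); crop(im,290,322,55,25,14,"pics/w15e.png")
a,im=snap("side","d15"); crop(im,340,145,40,65,11,"pics/d15b.png")
```

```text
t 31.38 pos [ 0.6173 -0.1715  0.1311] yaw -14.16 units [ 0.0165 -0.0228 -0.001 ] turn 0.007 F [ 0.6051 -0.6313 -2.6985] gap 0.157 tilt [-0. -0. -1.]
```

View pics/w15e.png

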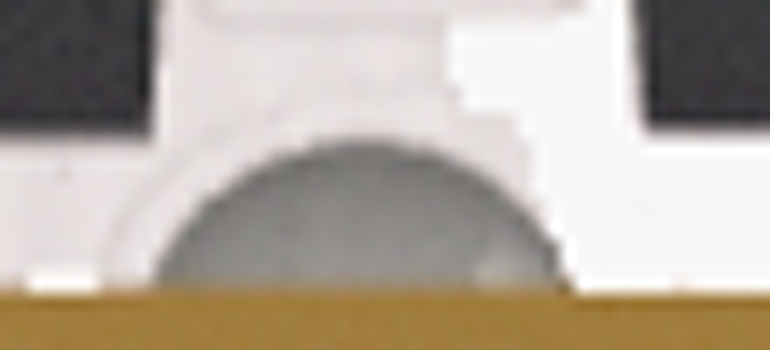

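View pics/d15b.png

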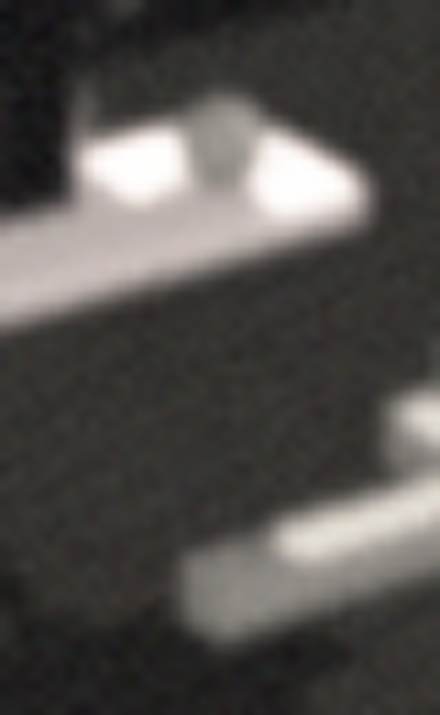

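Run:
```python
from h import *
togo([.6173,-.1715,.1311],-14.2); print(readout.state()['qd'])
print(manip.finish_job())
```

```text
t 31.48 pos [ 0.6173 -0.1715  0.1311] yaw -14.16 units [ 0.0012 -0.0006 -0.0012] turn 0.008 F [-0.2411 -0.0428 -1.7967] gap 0.157 tilt [-0. -0. -1.]
[-0.0014  0.0007  0.0028 -0.0003 -0.0009  0.0012  0.0006]
the job is handed in; nothing more can be done
None
```

The gauge is placed and released, and the arm was holding the tray over the gauge's tip when I handed the job in at 31.5 s. No verdict was reported.

**Gauge:** I picked the grey steel gauge and left the red look-alike alone. My first placing was about 2 mm off centre, so I gripped it again, shifted it and pressed it lightly against the foot. The last wrist view showed it flush and centred within about 0.3 mm, with no visible skew.

**Tray and ball:**
- The arm lifted the tray by its fin and turned it so the pocket end faces the camera.
- In every later view that showed the ball, it was in its pocket, and nothing touched it. It had settled about 3 mm off the pocket's middle, so I moved the tray to put the ball itself over the tip.
- By the wrist camera, the ball is about 0.2 mm from straight above the stem's end. The side camera agrees to well under 1 mm.
- The TCP was at 131.1 mm, which puts the ball's centre at about 130 mm. The tool was vertical, the joints were practically still, and the tray matched level to about 0.5°.

**Disagreements:** The side camera put the gauge tip about 1 px (roughly 2 mm) from where the wrist camera's fit predicted, and the ball about 1.5 px higher than predicted. That fits the stated 2 mm calibration and the blurred ball outline, so I relied on positions measured relative to each other. The scene camera's view of the ball was blocked by a finger, so I did not use it for the ball.

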